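# Put the blue paint marker away flat in its case

## Robot

A 6-joint arm with a two-finger parallel gripper is mounted at the origin on the work surface. World frame = base frame: x ahead of the robot, y to its left, z up, the work surface at z = 0. Lengths are in m, angles in rad, forces in N, time in s.
With the tool pointing down it reaches from about 0.3 to 0.95 m from the base axis. Payload 3.1 kg.
Tool frame: the origin (TCP) lies at the very end of the fingers, on their centre line; the grasp point (between the pads) lies 19 mm behind it; z points along the fingers, y is the line along which they close (so a half turn about z gives the same grasp; the last joint's range is limited). The gripper opens to 85 mm and grips with 20 to 120 N. Pads are 22 mm wide; open, the fingers measure 114 mm over their backs; the gripper's body (76 mm by 85 mm) begins 54 mm behind the grasp point. The pads swing forward as they close: fully open they stand 13 mm farther back than shut.
Start: joints at [1.217, 0.308, 1.634, -0, 1.2, -0.07], TCP at [0.175, 0.6, 0.231] pointing down, gripper open.
Joint ranges: [-3.06, 3.06], [-0.79, 1.96], [0.05, 2.63], [-1.19, 4.34], [0.05, 2.64], [-2.94, 2.94]. Speed limits (rad/s): [2.79, 2.79, 3.14, 3.14, 3.14, 3.14].

## Interface

Orientations are given as a unit quaternion [w, x, y, z].
In Python, from station import env, get_image gives the robot as it stands.
- The arm moves only by the tool send_rows, never from a script. Its argument "rows" is a list of rows, each an object with "slide": the shift along the tool's x, y, z each as a share of 0.05 m, from -1 to 1, a list of three; "rotation": the turn, a rotation vector about the tool's x, y, z each as a share of 5 degrees, from -1 to 1, a list of three; "hand": the opening, from 0 (shut) to 1 (fully open). In form: [{"slide": [tx, ty, tz], "rotation": [wx, wy, wz], "hand": hand}, ...]. A call has 1 to 10 rows; each row shifts and turns the commanded pose from where the row before left it, along the tool's axes as they then stand; what a row does not reach is not made up. A row lasts 1/10 s, in which the tool goes at most 50 mm and 8.59 degrees, less where a joint would pass 70% of its speed; a pose out of reach is approached as far as the arm can. A call with a number of a shift or a turn outside -1 to 1 is refused whole. A call with a gripper value outside its range is refused whole. The fingers move at their own pace and stop on an object; "newtons" is the grip in N (left out, the last holds). Time passes only in rows, so rows that do not move let the fingers close. It gives the time, the measured TCP pose, the force, the opening and the grip force at its end, in the units of the state.
- env.get_obs(): the state, without advancing time (a new reading comes with each control period).
- get_image(name): name is "scene" or "top"; returns a dict with "img" (384x512x3 uint8, red, green, blue), "depth" (384x512 float32, m along the optical axis (not along the pixel's ray), 0 where there is no reading), "camera_matrix" (3x3 intrinsics, pixels), "k1" (the pictures are not rectified: a ray, as slopes to the right and down, at radius r is drawn at 1 + k1 r^2 times it, then the intrinsics apply), "cam_to_world" (4x4, takes a point from camera to world coordinates). Camera axes: x right, y up, looking along -z (the intrinsics and any distortion apply to the point x, -y, -z); pixel columns grow to the right and rows downward; lengths in m; the calibration is good to about 2 mm. A picture is of the moment at which its call begins.
- env.hand_in(): hands the job in; it is judged then, once.
The state is a dict: "clock": time; "joint_positions": joint angles; "qd": joint speeds; "joint_efforts": joint torques, N m; "position": TCP position; "eef_rot": TCP orientation; "contact_force": force on the tool from outside, world axes, zero at the start; "moment": the same for the moment, N m; "width": opening from 0.0 (shut) to 1.0 (fully open); "grip_force": force on a finger pad.
Only numpy, scipy, OpenCV 4.12 (cv2) and the standard library are available. Lean on these libraries where they do the work, as an engineer would, in place of code of your own. Each camera call takes 0.05 s, during which the arm holds its last target. There are 200 camera calls.

## Task

Put the blue paint marker away flat: lift it out of the stand by its cap end, set it down in the sloping V rest and let go, then take it up again round its barrel and lay it in both notches of the empty front row of the steel case, never dropping it. Then take the open lid by its bar and lower it until it is fully shut, holding it so that it does not drop and slam, and let go. Leave the other markers and the tins where they are.

Things in the scene. Friction and masses are not known exactly. Their poses are not given: they have to be found in the camera images.
- marker_blue: Capped jumbo paint marker, a rigid round rod 150 mm long, about 90 g: white barrel 26 mm across with blue bands, then a blue cap 25 mm across that stays on. Origin at the centre of the foot; z along the axis from foot to cap end; the cap spans z = 105 to 150 mm; mass centred near z = 75 mm. It starts upright in one of the stand's three holes, cap up.
- marker_blue_mid (a point): Point on the blue marker's axis midway between its ends (75 mm from the foot).
- stand: Fixed wooden block 175 x 56 x 50 mm (x, y, z) with three vertical holes 29 mm in diameter and 40 mm deep, at x = -55, 0 and +55 mm, y = 0. Origin at the centre of its underside. The standing markers' feet are 10 mm above the table, so 110 mm of each shows above the block.
- marker_red: The same marker with red cap and bands, standing in another hole. Leave alone.
- marker_yellow: The same marker with yellow cap and bands, standing in another hole. Leave alone.
- rest: Fixed sloping V rest on a dark base plate 140 x 80 x 6 mm: a low and a high black V jaw, open upwards, on a rail 10 mm wide. Origin under the plate's centre, z up, x level towards the low end. A marker in it slopes 40 deg, foot at the stop (+x), cap up (-x). Jaws 10 mm long, 28 and 92 mm from the foot, 46 mm wide; between them the barrel is free to grasp (rail 25 mm below its axis).
- rest_seat: Where the foot of a marker lying in the rest comes: on its axis at the foot stop's face, 30 mm above the table, 50 mm along x from the origin of rest. z runs up the slope along the marker's axis (a seated blue marker has the same origin and z axis); x points square to the rod, up out of the V; y level across.
- case: Fixed grey steel case 166 x 206 x 62 mm (x, y, z), 4 mm walls, front at -x, hinge along the +x rim. Origin at its underside's centre. Two wooden ribs, 8 mm thick, at y = -45 and +45 mm, each with V notches 38 mm wide at x = -31 (front row, empty) and +31 mm (back row). A marker lies along y, axis 40 mm above the table; between the ribs 23 mm are free below it.
- front_bay: Where the middle of the marker's axis belongs in the empty front row: x = -31 mm, y = 0, z = 40 mm in the frame of case. Its z axis runs along the row (the case's y). Cap to either side.
- marker_green: The same marker with green cap, lying in the back row of the case, along the case's y. Origin at the middle of its axis. Leave alone.
- lid (a joint): Lid angle in rad: 0 fully shut, about 1.6 upright, stop at 1.9. The lid is a 750 g steel plate 166 x 206 x 6 mm. Its stiff hinge (0.46 N m friction) holds it where it is left while above about 0.8 rad; below that it falls shut by itself and slams unless held back.
- lid_bar (a point): Middle of the lid's pull bar: round steel, 12 mm thick, 110 mm long, along the case's y, 38 mm in front of the lid's front edge on two flat arms 51 mm either side of the middle. Shut, it lies 68.5 mm above the table in front of the case. Gripped across, it can turn between the fingers, so a hand pointing down can follow it.
- lid_hinge (a point): Middle of the hinge axis (along the case's y), on the case's +x rim, 62.5 mm above the table. In the lid's own frame the bar lies 204 mm in front of it (-x when shut) and 6 mm above it.
- tin_blue: Closed steel tin with blue band, 76 mm across, 48 mm high; origin at the centre of its underside. Leave alone.
- tin_orange: Closed steel tin with orange band, 76 mm across, 48 mm high; origin at the centre of its underside. Leave alone.
Things that resemble listed ones, but are neither listed nor needed, are in the scene too. Several things look just like the rest: the one meant starts farthest to the robot's left. There is more than one size of the marker_blue; the job needs the larger.

How it is judged:
On the way, in this order (a step that is already met when the one before it is completed fails the run):
1. the blue marker is lifted out of the stand, gripped on its cap end (height (world z) of marker_blue above 0.055 m and contact force between the fingers and marker_blue above 0.5 N and z of the grasp point in the frame of marker_blue above 0.1 m), for 0.1 s.
2. the blue marker lies in both jaws of the V rest, foot at the stop, let go (angle between the z axis of marker_blue and the z axis of rest_seat, either way round below 0.07 rad and x of marker_blue in the frame of rest_seat below 0.006 m and z of marker_blue in the frame of rest_seat below 0.015 m and distance between marker_blue and rest_seat below 0.017 m and contact force between the fingers and marker_blue below 0.05 N), for 0.2 s.
3. the blue marker is lifted clear of the rest, gripped round its barrel (contact force between the fingers and marker_blue above 0.5 N and contact force between rest and marker_blue below 0.02 N and distance between marker_blue and rest_seat above 0.03 m and z of the grasp point in the frame of marker_blue between 0.01 and 0.105 m), for 0.1 s.
4. the blue marker lies in both notches of the front row, let go, with the lid still open (angle between the z axis of marker_blue and the z axis of front_bay, either way round below 0.06 rad and distance between marker_blue_mid and front_bay below 0.022 m and x of marker_blue_mid in the frame of case between -0.037 and -0.025 m and z of marker_blue_mid in the frame of case below 0.046 m and contact force between the fingers and marker_blue below 0.05 N and value of joint lid above 0.8 rad), for 0.2 s.
At the end, for the whole second after the job is handed in: The blue marker lies level in both notches of the case's front row (axis within 6 mm of the row's line in plan and height, its middle within 22 mm of the row's middle, within 0.06 rad), at rest and let go, and the lid is shut (within 0.03 rad) (angle between the z axis of marker_blue and the z axis of front_bay, either way round below 0.06 rad and distance between marker_blue_mid and front_bay below 0.022 m and x of marker_blue_mid in the frame of case between -0.037 and -0.025 m and z of marker_blue_mid in the frame of case below 0.046 m and contact force between the fingers and marker_blue below 0.05 N and linear speed of marker_blue below 0.02 m/s and value of joint lid below 0.03 rad); the robot touches nothing.
It fails at once if the lid falls shut or slams (faster than 1.8 rad/s in the last 0.15 rad) (value of joint lid below 0.15 rad and velocity of joint lid below -1.8 rad/s).
It fails at once if the blue marker is dropped (faster than 0.6 m/s out of the fingers' hold) (linear speed of marker_blue above 0.6 m/s and contact force between the fingers and marker_blue below 0.05 N).
It fails at once if another marker is moved by more than 20 mm (distance of any of marker_red, marker_yellow, marker_green from where it was at the start of the episode above 0.02 m).
It fails at once if a tin is moved by more than 20 mm (distance of any of tin_blue, tin_orange from where it was at the start of the episode above 0.02 m).
It also fails if it takes over 67 s, if anything falls off the work surface, if the arm or the gripper's body presses on something with over 40 N, if the wrist force passes 120 N, or if a joint passes its speed limit or range.

## Working session

There is one attempt and no reset: what is moved stays moved. The work goes in short steps, Python scripts to look and compute and a tool call to move; the robot and the scene stay as the last step left them, time stands still between calls to the robot, and variables do not carry over. Pictures are saved under pics/ and viewed, at most 10 in all, crops included, and the job is handed in when it is done.

Besides the shell and the picture viewer there is one more tool, called after "Call:" as a command line: name --argument value ..., lists and objects as JSON in quotes. send_rows: Moves the arm, as the interface text tells. Shift numbers are shares of 0.05 m and turn numbers shares of 5 degrees, none past 1 either way. Its arguments: {"type":"object","properties":{"rows":{"type":"array","items":{"type":"object","properties":{"slide":{"type":"array","items":{"type":"number","minimum":-1,"maximum":1}},"rotation":{"type":"array","items":{"type":"number","minimum":-1,"maximum":1}},"hand":{"type":"number"}}}},"newtons":{"type":"number"}},"required":["rows"]}

```bash
mkdir -p pics; ls; cat > h.py <<'E'
import numpy as np, cv2
from station import env, get_image
def grab(n):
    d=get_image(n); np.savez('%s.npz'%n,**{k:np.asarray(v) for k,v in d.items()}); return d
def load(n): return dict(np.load('%s.npz'%n))
def und(d,uv):
    K=d['camera_matrix']; return cv2.undistortPoints(np.float64(uv).reshape(-1,1,2),K,np.array([float(d['k1']),0,0,0]))[:,0]
def ray(d,uv):
    p=und(d,uv); T=d['cam_to_world']; r=np.c_[p[:,0],-p[:,1],-np.ones(len(p))]@T[:3,:3].T
    return T[:3,3],r
def onz(d,uv,z):
    o,r=ray(d,uv); return o+r*((z-o[2])/r[:,2])[:,None]
def cloud(d,uv):
    uv=np.int32(uv).reshape(-1,2); o,r=ray(d,uv); return o+r*d['depth'][uv[:,1],uv[:,0]][:,None]
def tri(d1,p1,d2,p2):
    o1,r1=ray(d1,p1);o2,r2=ray(d2,p2);r1=r1[0];r2=r2[0]
    s=np.linalg.lstsq(np.c_[r1,-r2],o2-o1,rcond=None)[0];a=o1+r1*s[0];b=o2+r2*s[1]
    return (a+b)/2,np.linalg.norm(a-b)
E
python3 - <<'E'
from h import *
for n in('scene','top'):
    d=grab(n); cv2.imwrite(f'pics/{n}0.png',d['img'][...,::-1]); print(n,d['camera_matrix'],d['k1'],d['cam_to_world'].round(3))
print(env.get_obs())
E
```

```text
pics
scene [[357.12595512   0.         257.1015825 ]
 [  0.         357.12595512 189.25542565]
 [  0.           0.           1.        ]] -0.023414826156603192 [[-0.738 -0.496  0.458  0.904]
 [ 0.675 -0.525  0.518  0.324]
 [-0.016  0.691  0.722  0.732]
 [ 0.     0.     0.     1.   ]]
top [[384.6825602    0.         251.64533427]
 [  0.         384.6825602  190.31078504]
 [  0.           0.           1.        ]] 0.02592065836581648 [[ 0.024  0.987 -0.156  0.308]
 [-1.     0.023 -0.009 -0.162]
 [-0.005  0.157  0.988  1.258]
 [ 0.     0.     0.     1.   ]]
{'clock': 0.1, 'joint_positions': array([ 1.21727219e+00,  3.08948076e-01,  1.63508996e+00,  2.77007874e-06,
        1.19971557e+00, -6.96978794e-02]), 'qd': array([-0.00048091, -0.0022328 , -0.0007206 , -0.00150145,  0.00034227,
       -0.00071841]), 'joint_efforts': array([-9.72017551e-05, -4.16405225e+01, -2.77641660e+01, -2.89913271e-05,
        3.92839545e-03,  5.12649805e-06]), 'position': array([0.17477667, 0.59926442, 0.23012853]), 'eef_rot': array([-2.28199267e-04,  1.41437687e-01,  9.89946571e-01, -1.05610268e-03]), 'contact_force': array([-0.14248683,  0.0295666 , -0.19864098]), 'moment': array([ 0.0186912 , -0.05394676, -0.03513402]), 'grip_force': 0.0, 'width': 0.9983351366292894}
```

View pics/scene0.png

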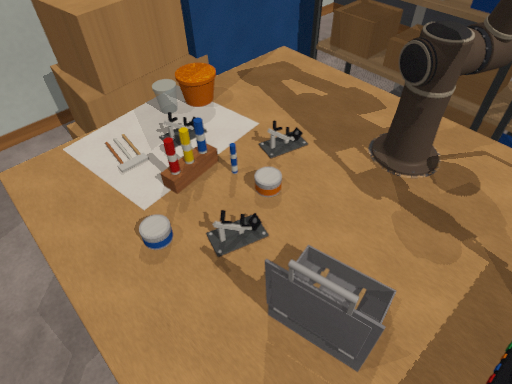

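View pics/top0.png

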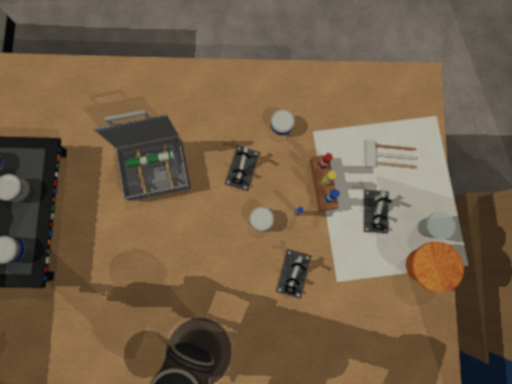

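The pictures show three markers in the stand: red at top (327,158), yellow (331,176) and blue (334,195). A small blue decoy stands at (299,210).
- **Blue marker candidates:** the one in the stand at top (334,195), scene (200,135), is large. The free-standing one at top (299,210), scene (234,157), is small. I choose the one in the stand.
- **Rest candidates:** top (242,168), (294,273) and (377,212). World +y is image left, so I choose (242,168), scene (237,232).
- **Case:** it is at top (155,165), with its lid bar at (127,117).

```bash
python3 - <<'E'
from h import *
t=load('top');s=load('scene')
# cap masks
def comp(d,lo,hi,minA=8):
    h=cv2.cvtColor(d['img'],cv2.COLOR_RGB2HSV); m=cv2.inRange(h,np.array(lo),np.array(hi))
    n,l,st,c=cv2.connectedComponentsWithStats(m); return [(c[i].round(1),st[i].tolist(),l==i) for i in range(1,n) if st[i][4]>=minA]
for nm,lo,hi in(('blue',(100,120,50),(125,255,255)),('red',(172,130,80),(180,255,255)),('yel',(22,140,120),(32,255,255)),('green',(55,120,50),(85,255,255))):
    for n,d in(('top',t),('scene',s)):
        for c,st,m in comp(d,lo,hi):
            if st[4]>3000: continue
            v,u=np.nonzero(m); P=cloud(d,np.c_[u,v]); P=P[P[:,2]>-.05]
            print(nm,n,c,st,'med',np.median(P,0).round(3),'zmax',P[:,2].max().round(3))
# height map of the work area from both
G={}
vv,uu=np.mgrid[0:384,0:512]; uv=np.c_[uu.ravel(),vv.ravel()]
P=cloud(t,uv); Ps=cloud(s,uv)
np.savez('clouds.npz',P=P,Ps=Ps)
# close crops
a=cv2.resize(t['img'][110:260,90:350],None,fx=3,fy=3,interpolation=2)[...,::-1]; cv2.imwrite('pics/c_top.png',a)
b=cv2.resize(s['img'][110:370,130:400],None,fx=2.2,fy=2.2,interpolation=2)[...,::-1]; cv2.imwrite('pics/c_scene.png',b); print(a.shape,b.shape)
E
```

```text
blue top [ 54.1 190.6] [53, 189, 3, 4, 11] med [0.477 0.452 0.092] zmax 0.097
blue top [333.9 193.9] [330, 190, 9, 9, 55] med [ 0.477 -0.39   0.159] zmax 0.167
blue top [299.6 209.6] [298, 208, 4, 4, 15] med [ 0.435 -0.298  0.104] zmax 0.106
blue top [ 49.9 233.2] [49, 231, 3, 6, 14] med [0.349 0.451 0.092] zmax 0.096
blue top [ 20.9 244.2] [17, 239, 7, 11, 33] med [0.315 0.517 0.116] zmax 0.126
  return _methods._mean(a, axis=axis, dtype=dtype,
  ret = um.true_divide(
Traceback (most recent call last):
ValueError: zero-size array to reduction operation maximum which has no identity
```

```bash
python3 - <<'E'
from h import *
t=load('top');s=load('scene')
def comp(d,lo,hi,minA=8):
    h=cv2.cvtColor(d['img'],cv2.COLOR_RGB2HSV); m=cv2.inRange(h,np.array(lo),np.array(hi))
    n,l,st,c=cv2.connectedComponentsWithStats(m); return [(c[i].round(1),st[i].tolist(),l==i) for i in range(1,n) if st[i][4]>=minA]
for nm,lo,hi in(('blue',(100,120,50),(125,255,255)),('red',(172,130,80),(180,255,255)),('yel',(22,140,120),(32,255,255)),('green',(55,120,50),(85,255,255))):
    for n,d in(('top',t),('scene',s)):
        for c,st,m in comp(d,lo,hi):
            v,u=np.nonzero(m); P=cloud(d,np.c_[u,v]); P=P[(P[:,2]>-.05)&(P[:,2]<.4)]
            if len(P)<5: continue
            print(nm,n,c,st,'med',np.median(P,0).round(3),'zmax',P[:,2].max().round(3))
a=cv2.resize(t['img'][110:260,90:350],None,fx=3,fy=3,interpolation=2)[...,::-1]; cv2.imwrite('pics/c_top.png',a)
b=cv2.resize(s['img'][110:370,130:400],None,fx=2.2,fy=2.2,interpolation=2)[...,::-1]; cv2.imwrite('pics/c_scene.png',b); print(a.shape,b.shape)
E
```

```text
blue top [ 54.1 190.6] [53, 189, 3, 4, 11] med [0.477 0.452 0.092] zmax 0.097
blue top [333.9 193.9] [330, 190, 9, 9, 55] med [ 0.477 -0.39   0.159] zmax 0.167
blue top [299.6 209.6] [298, 208, 4, 4, 15] med [ 0.435 -0.298  0.104] zmax 0.106
blue top [ 49.9 233.2] [49, 231, 3, 6, 14] med [0.349 0.451 0.092] zmax 0.096
blue top [ 20.9 244.2] [17, 239, 7, 11, 33] med [0.315 0.517 0.116] zmax 0.126
blue scene [245.3  28.4] [181, 0, 134, 75, 7283] med [-0.208 -1.126  0.035] zmax 0.185
blue scene [484.6   4.7] [471, 0, 29, 13, 260] med [-0.81  -0.187  0.202] zmax 0.233
blue scene [197.7 125.7] [193, 118, 11, 17, 143] med [ 0.486 -0.389  0.142] zmax 0.161
blue scene [201.3 145.7] [197, 140, 9, 12, 76] med [ 0.488 -0.385  0.077] zmax 0.094
blue scene [232.2 147.9] [230, 143, 5, 11, 49] med [ 0.443 -0.298  0.098] zmax 0.106
blue scene [233.2 161.8] [231, 159, 6, 7, 32] med [ 0.445 -0.296  0.046] zmax 0.058
blue scene [159.6 242.2] [144, 231, 28, 17, 152] med [ 0.748 -0.216  0.019] zmax 0.03
blue scene [497.8 366.7] [494, 363, 8, 8, 26] med [0.48  0.449 0.09 ] zmax 0.093
yel top [330.3 175.4] [326, 171, 9, 9, 61] med [ 0.532 -0.379  0.158] zmax 0.164
yel top [322.6 181.4] [322, 179, 3, 5, 9] med [ 0.527 -0.371  0.074] zmax 0.091
yel scene [184.  135.6] [178, 127, 12, 18, 155] med [ 0.54  -0.378  0.144] zmax 0.161
yel scene [188.4 155.6] [183, 149, 11, 13, 93] med [ 0.541 -0.375  0.076] zmax 0.096
green top [152.3 158.6] [148, 155, 10, 8, 61] med [0.595 0.171 0.052] zmax 0.058
green top [132.5 162.1] [127, 159, 12, 8, 80] med [0.582 0.235 0.049] zmax 0.057
green top [ 56.9 165.3] [56, 164, 3, 4, 9] med [0.558 0.452 0.092] zmax 0.093
green top [ 52.6 207.4] [52, 205, 2, 5, 8] med [0.426 0.453 0.09 ] zmax 0.092
green scene [509.4 346.3] [506, 343, 6, 7, 19] med [0.433 0.448 0.09 ] zmax 0.092
(450, 780, 3) (572, 594, 3)
```

View pics/c_top.png

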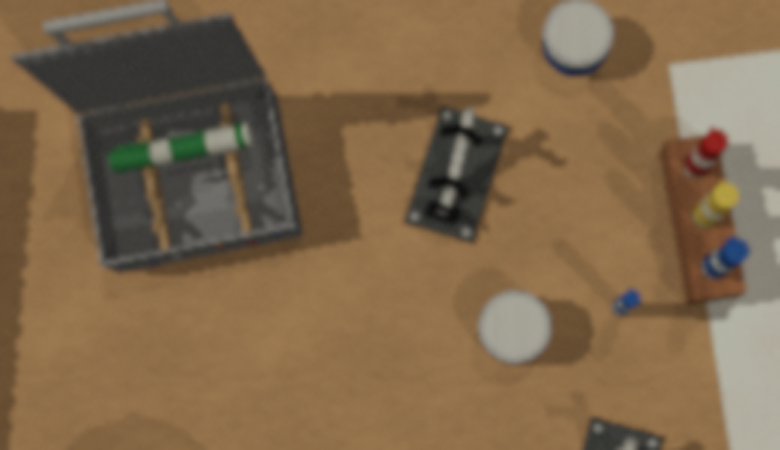

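View pics/c_scene.png

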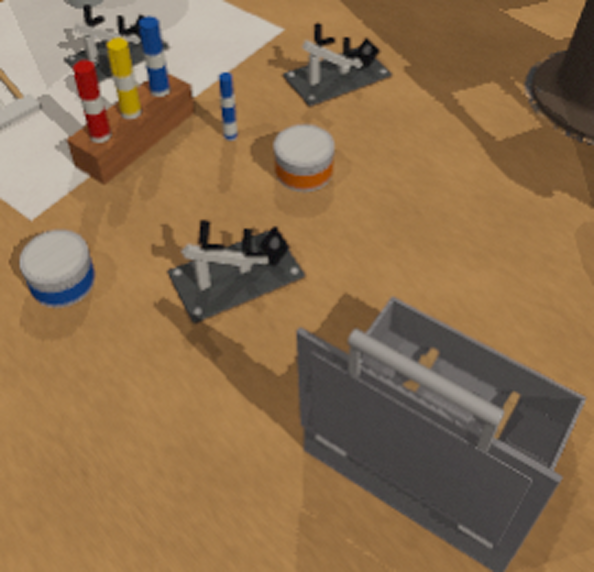

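The close crops confirm the choice: the larger blue marker is at the near end of the row, cap up. The chosen rest has its low end and foot stop towards the robot, with the cap end away from it. The case is open towards the robot, the lid leans back, and the front row is empty. Next I measure the rest, case and bar.

```bash
cat > meas.py <<'E'
from h import *
t=load('top');s=load('scene')
vv,uu=np.mgrid[0:384,0:512]; uv=np.c_[uu.ravel(),vv.ravel()]
Pt=cloud(t,uv); Ps=cloud(s,uv)
np.set_printoptions(precision=4,suppress=True)
def rect(P,lab):
    (c,sz,a)=cv2.minAreaRect(np.float32(P[:,:2]*1000)); print(lab,'n',len(P),'c',np.round(c,1),'size',np.round(sz,1),'ang',round(a,2))
def box(P,x0,x1,y0,y1,z0,z1): return P[(P[:,0]>x0)&(P[:,0]<x1)&(P[:,1]>y0)&(P[:,1]<y1)&(P[:,2]>z0)&(P[:,2]<z1)]
tab=box(Pt,.4,.5,0.0,.1,-.02,.02); print('table top z',tab[:,2].mean(),tab[:,2].std())
tab=box(Ps,.4,.5,0.0,.1,-.02,.02); print('table scene z',tab[:,2].mean(),tab[:,2].std(),len(tab))
c0=onz(t,[[242,168],[155,165]],.006); print('rest,case approx',c0)
for n,P in(('top',Pt),('scene',Ps)):
    r=c0[0]; rect(box(P,r[0]-.1,r[0]+.1,r[1]-.08,r[1]+.08,.004,.015),n+' plate')
    R=box(P,r[0]-.1,r[0]+.1,r[1]-.08,r[1]+.08,.04,.2); print('rest high pts',len(R),'max z',R[R[:,2].argsort()[-5:]])
    k=c0[1]; rect(box(P,k[0]-.16,k[0]+.14,k[1]-.16,k[1]+.16,.057,.067),n+' rim')
    L=box(P,k[0]-.1,k[0]+.25,k[1]-.18,k[1]+.18,.1,.4)
    if len(L)>20:
        m=L.mean(0); w=np.linalg.svd(L-m)[2]; print('lid n',len(L),'mean',m,'normal',w[2],'zmax',L[L[:,2].argsort()[-8:]].mean(0))
# screws of the rest plate
for n,d,x0,x1,y0,y1 in(('top',t,225,262,143,193),('scene',s,203,272,205,256)):
    g=cv2.cvtColor(d['img'],cv2.COLOR_RGB2GRAY)[y0:y1,x0:x1]
    pk=(g==cv2.dilate(g,np.ones((5,5))))&(g>110)
    v,u=np.nonzero(pk); 
    for a,b in zip(u+x0,v+y0): print(n,(a,b),g[b-y0,a-x0],onz(d,[[a,b]],.007)[0][:2])
# green marker
h=cv2.cvtColor(t['img'],cv2.COLOR_RGB2HSV); m=cv2.inRange(h,np.array((50,80,40)),np.array((88,255,255))); m[:,:100]=0;m[:,200:]=0
v,u=np.nonzero(m); G=onz(t,np.c_[u,v],.05); f=cv2.fitLine(np.float32(G[:,:2]),2,0,.01,.01).ravel(); print('green line',f,np.degrees(np.arctan2(f[1],f[0])))
E
python3 meas.py
```

```text
table top z -0.000212775307836727 0.0024645201451409856
table scene z -0.0016149482505551883 0.0012268602721579745 997
rest,case approx [[ 0.5809 -0.1168  0.006 ]
 [ 0.5844  0.1731  0.006 ]]
top plate n 579 c [ 578.  -118.7] size [196.9 149.9] ang 2.0
rest high pts 138 max z [[ 0.6104 -0.106   0.0891]
 [ 0.6135 -0.1028  0.0893]
 [ 0.6012 -0.1406  0.0902]
 [ 0.601  -0.1375  0.091 ]
 [ 0.5969 -0.1408  0.0949]]
top rim n 352 c [568.8 170.6] size [171.8 206.1] ang 13.11
lid n 1640 mean [0.6518 0.189  0.1887] normal [-0.9707 -0.2279  0.0758] zmax [0.6593 0.1987 0.2753]
scene plate n 662 c [ 584.6 -117.3] size [ 80.5 138.7] ang 74.3
rest high pts 268 max z [[ 0.6027 -0.1441  0.089 ]
 [ 0.6137 -0.1081  0.0897]
 [ 0.6055 -0.1404  0.0907]
 [ 0.6021 -0.1408  0.0914]
 [ 0.6134 -0.1046  0.0926]]
scene rim n 495 c [572.3 168.4] size [175.8 205.1] ang 13.03
lid n 5122 mean [0.6594 0.1958 0.1879] normal [-0.9734 -0.226   0.0387] zmax [0.659  0.2129 0.2722]
top (np.int64(261), np.int64(145)) 127 [ 0.6609 -0.1784]
top (np.int64(252), np.int64(147)) 124 [ 0.6533 -0.1484]
top (np.int64(257), np.int64(1
[... 9385 characters left out ...]
scene (np.int64(238), np.int64(253)) 131 [ 0.621 -0.071]
scene (np.int64(253), np.int64(253)) 131 [ 0.5947 -0.0464]
scene (np.int64(268), np.int64(253)) 134 [ 0.5684 -0.0217]
scene (np.int64(269), np.int64(253)) 134 [ 0.5666 -0.0201]
scene (np.int64(270), np.int64(254)) 134 [ 0.5668 -0.0164]
scene (np.int64(271), np.int64(254)) 134 [ 0.5651 -0.0148]
scene (np.int64(203), np.int64(255)) 132 [ 0.6862 -0.124 ]
scene (np.int64(204), np.int64(255)) 132 [ 0.6845 -0.1224]
scene (np.int64(225), np.int64(255)) 121 [ 0.6475 -0.088 ]
scene (np.int64(250), np.int64(255)) 128 [ 0.6037 -0.0471]
scene (np.int64(271), np.int64(255)) 134 [ 0.567  -0.0128]
green line [ 0.2091 -0.9779  0.5898  0.2022] -77.9293
```

```bash
cat > m2.py <<'E'
from h import *
t=load('top');s=load('scene')
vv,uu=np.mgrid[0:384,0:512]; uv=np.c_[uu.ravel(),vv.ravel()]
np.set_printoptions(precision=4,suppress=True)
C={'top':cloud(t,uv),'scene':cloud(s,uv)}
a=np.radians(13); R=np.array([[np.cos(a),-np.sin(a)],[np.sin(a),np.cos(a)]])
for n,P in C.items():
    for nm,x,y in(('blue',.481,-.391),('yel',.536,-.379)):
        Q=P[(np.hypot(P[:,0]-x,P[:,1]-y)<.022)&(P[:,2]>.1)]; T=Q[Q[:,2]>.153]
        print(n,nm,len(Q),len(T),'top mean',T.mean(0),'mid',(T.min(0)+T.max(0))/2)
    Q=P[(abs(P[:,0]-.535)<.13)&(abs(P[:,1]+.38)<.06)&(P[:,2]>.042)&(P[:,2]<.056)]
    print(n,'stand',[np.round(v,3) for v in cv2.minAreaRect(np.float32(Q[:,:2]))])
    L=(P[:,:2]-[.57,.17])@R; z=P[:,2]
    near=(abs(L[:,0])<.13)&(abs(L[:,1])<.13)
    k=near&(abs(z-.062)<.004)
    f=lambda m,c:np.round(np.percentile(L[m,c],[3,50,97]),4)
    print(n,'front rim x',f(k&(L[:,0]<-.06)&(abs(L[:,1])<.09),0),'left y',f(k&(L[:,1]>.08)&(abs(L[:,0])<.06),1),'right y',f(k&(L[:,1]<-.08)&(abs(L[:,0])<.06),1))
    b=near&(z>.256)&(z<.29); print(n,'bar local x',f(b,0),'y',f(b,1),'z',np.percentile(z[b],[3,50,97]),b.sum())
    g=near&(abs(L[:,0]-.031)<.012)&(abs(L[:,1])<.08)&(z>.047)&(z<.06); print(n,'green x,y',f(g,0),f(g,1))
    l=near&(z>.08)&(z<.22)&(L[:,0]>.05); print(n,'lid fit x=a+bz+cy',np.linalg.lstsq(np.c_[np.ones(l.sum()),z[l]-.0625,L[l,1]],L[l,0],rcond=None)[0])
E
python3 m2.py
```

```text
top blue 99 60 top mean [ 0.479  -0.392   0.1592] mid [ 0.4801 -0.3926  0.1602]
top yel 102 59 top mean [ 0.533  -0.3828  0.1587] mid [ 0.5332 -0.382   0.1591]
top stand [array([ 0.534, -0.383]), array([0.176, 0.057]), np.float64(10.073)]
top front rim x [-0.0868 -0.0847 -0.0824] left y [0.0988 0.1008 0.1032] right y [-0.1019 -0.1    -0.0982]
top bar local x [0.0866 0.0916 0.0991] y [-0.0525  0.0047  0.052 ] z [0.2635 0.2703 0.275 ] 211
top green x,y [0.02   0.0275 0.0371] [-0.0661  0.0014  0.0723]
top lid fit x=a+bz+cy [ 0.0777  0.0393 -0.0049]
scene blue 188 48 top mean [ 0.4824 -0.3922  0.1581] mid [ 0.481  -0.3942  0.1574]
scene yel 209 55 top mean [ 0.5364 -0.3837  0.1582] mid [ 0.5359 -0.3849  0.1572]
scene stand [array([ 0.535, -0.386]), array([0.177, 0.061]), np.float64(10.024)]
scene front rim x [-0.0854 -0.0821 -0.0796] left y [0.0966 0.0985 0.1004] right y [-0.1041 -0.1018 -0.1004]
scene bar local x [0.0912 0.098  0.1015] y [-0.0529  0.0013  0.0499] z [0.2625 0.269  0.2715] 645Traceback (most recent call last):
  File "m2.py", line 19, in <module>
    g=near&(abs(L[:,0]-.0
[... 249 characters left out ...]
entile(L[m,c],[3,50,97]),4)
                          ~~~~~~~~~~~~~^^^^^^^^^^^^^^^^^^
    return _quantile_unchecked(
        a, q, axis, out, overwrite_input, method, keepdims, weights)
    return _ureduce(a,
                    func=_quantile_ureduce_func,
    ...<5 lines>...
                    overwrite_input=overwrite_input,
                    method=method)
    r = func(a, **kwargs)
    result = _quantile(arr,
                       quantiles=q,
    ...<2 lines>...
                       out=out,
                       weights=wgt)
    slices_having_nans = np.isnan(arr[-1, ...])
                                  ~~~^^^^^^^^^
IndexError: index -1 is out of bounds for axis 0 with size 0
```

Call:
send_rows --rows '[{"slide": [0,0,-1],"rotation": [0,0,0],"hand": 0.6},{"slide": [0,0,-1],"rotation": [0,0,0],"hand": 0.6}]'

```text
clock: 0.3
position: [0.1744, 0.5981, 0.3289]
eef_rot: [-0.001, 0.141, 0.99, -0.004]
contact_force: [1.4, 1.6, -0.4]
width: 0.69
grip_force: 0.0
```

```bash
cat > plan.py <<'E'
from h import *
from scipy.spatial.transform import Rotation as Ro
np.set_printoptions(precision=4,suppress=True)
def pose():
    o=env.get_obs(); q=o['eef_rot']; return np.array(o['position']),Ro.from_quat([q[1],q[2],q[3],q[0]]),o
def slide(R,a,b,n=None,step=.05):
    d=R.inv().apply(np.array(b)-np.array(a))/.05; n=n or int(np.ceil(np.abs(d).max()/(step/.05)-1e-6)); print('slide',n,'x',np.round(d/n,3)); return n
def turn(R0,R1,n=None):
    d=np.degrees((R0.inv()*R1).as_rotvec())/5; n=n or int(np.ceil(np.abs(d).max()-1e-6)); print('turn',n,'x',np.round(d/n,3))
def tool(z,y):
    z=np.array(z,float);z/=np.linalg.norm(z);y=np.array(y,float);y-=z*(y@z);y/=np.linalg.norm(y);return Ro.from_matrix(np.c_[np.cross(y,z),y,z])
BLUE=np.array([.4805,-.393]); c,s_=np.cos(np.radians(-16)),np.sin(np.radians(-16))
C40,S40=np.cos(np.radians(40)),np.sin(np.radians(40))
M=np.array([C40*c,C40*s_,S40]); SEAT=np.array([.584-.05*c,-.117-.05*s_,.03])
CASE=np.array([.5677,.1688]); a13=np.radians(13); CX=np.array([np.cos(a13),np.sin(a13),0]); CY=np.array([-np.sin(a13),np.cos(a13),0])
E
python3 - <<'E'
from plan import *
p,R,o=pose(); print(p,R.as_matrix(),o['joint_positions'])
R1=tool([C40*c,C40*s_,-S40],[-s_,c,0]); tz=R1.as_matrix()[:,2]
Td=tool([0,0,-1],[-s_,c,0]); 
g=np.r_[BLUE,.140]+.019*tz; pre=g-.12*tz; print('grasp',g,'pre',pre)
v=[.42,.1,.35]; slide(R,p,v); slide(R,v,np.r_[pre[:2],.30]); turn(R,R1)
E
```

```text
[0.1744 0.5981 0.3289] [[-0.96    0.2801 -0.0025]
 [ 0.2801  0.96   -0.0069]
 [ 0.0005 -0.0074 -1.    ]] [ 1.2173  0.2389  1.5239 -0.      1.3861 -0.0697]
grasp [ 0.4945 -0.397   0.1278] pre [ 0.4061 -0.3717  0.2049]
slide 9 x [-0.834 -0.91  -0.041]
slide 10 x [-0.238 -0.913  0.107]
turn 11 x [-0.009 -0.91  -0.001]
```

Call:
send_rows --rows '[{"slide": [-0.54,-0.58,-0.03],"rotation": [0,0,0],"hand": 0.6},{"slide": [-0.54,-0.58,-0.03],"rotation": [0,0,0],"hand": 0.6},{"slide": [-0.54,-0.58,-0.03],"rotation": [0,0,0],"hand": 0.6},{"slide": [-0.54,-0.58,-0.03],"rotation": [0,0,0],"hand": 0.6},{"slide": [-0.54,-0.58,-0.03],"rotation": [0,0,0],"hand": 0.6},{"slide": [-0.54,-0.58,-0.03],"rotation": [0,0,0],"hand": 0.6},{"slide": [-0.54,-0.58,-0.03],"rotation": [0,0,0],"hand": 0.6}]'

```text
clock: 1.0
position: [0.2998, 0.3505, 0.3413]
eef_rot: [-0.0, 0.141, 0.99, -0.0]
contact_force: [1.3, -0.6, 0.9]
width: 0.601
grip_force: 0.0
```

Call:
send_rows --rows '[{"slide": [-0.54,-0.58,-0.03],"rotation": [0,0,0],"hand": 0.6},{"slide": [-0.54,-0.58,-0.03],"rotation": [0,0,0],"hand": 0.6},{"slide": [-0.54,-0.58,-0.03],"rotation": [0,0,0],"hand": 0.6},{"slide": [-0.54,-0.58,-0.03],"rotation": [0,0,0],"hand": 0.6},{"slide": [-0.54,-0.58,-0.03],"rotation": [0,0,0],"hand": 0.6},{"slide": [-0.54,-0.58,-0.03],"rotation": [0,0,0],"hand": 0.6},{"slide": [-0.54,-0.58,-0.03],"rotation": [0,0,0],"hand": 0.6},{"slide": [0,0,0],"rotation": [0,0,0],"hand": 0.6}]'

```text
clock: 1.8
position: [0.4257, 0.1007, 0.3521]
eef_rot: [0.0, 0.144, 0.99, -0.001]
contact_force: [0.1, 1.2, 0.1]
width: 0.598
grip_force: 0.0
```

```bash
python3 - <<'E'
from plan import *
p,R,o=pose(); print(p,R.as_matrix(),o['joint_positions'])
slide(R,p,[.4061,-.3717,.30],13)
E
```

```text
[0.4257 0.1007 0.3521] [[-0.9583  0.2857  0.0005]
 [ 0.2857  0.9583 -0.0022]
 [-0.0011 -0.0019 -1.    ]] [ 0.1342 -0.1639  1.8956 -0.0023  1.4097 -1.1464]
slide 13 x [-0.179 -0.705  0.082]
```

Call:
send_rows --rows '[{"slide": [-0.18,-0.7,0.08],"rotation": [0,0,0],"hand": 0.6},{"slide": [-0.18,-0.7,0.08],"rotation": [0,0,0],"hand": 0.6},{"slide": [-0.18,-0.7,0.08],"rotation": [0,0,0],"hand": 0.6},{"slide": [-0.18,-0.7,0.08],"rotation": [0,0,0],"hand": 0.6},{"slide": [-0.18,-0.7,0.08],"rotation": [0,0,0],"hand": 0.6},{"slide": [-0.18,-0.7,0.08],"rotation": [0,0,0],"hand": 0.6},{"slide": [-0.18,-0.7,0.08],"rotation": [0,0,0],"hand": 0.6},{"slide": [-0.18,-0.7,0.08],"rotation": [0,0,0],"hand": 0.6},{"slide": [-0.18,-0.7,0.08],"rotation": [0,0,0],"hand": 0.6},{"slide": [-0.18,-0.7,0.08],"rotation": [0,0,0],"hand": 0.6}]'

```text
clock: 2.8
position: [0.4125, -0.2572, 0.3117]
eef_rot: [-0.0, 0.141, 0.99, 0.0]
contact_force: [0.6, 0.7, 0.2]
width: 0.601
grip_force: 0.0
```

Call:
send_rows --rows '[{"slide": [-0.18,-0.7,0.08],"rotation": [0,0,0],"hand": 0.6},{"slide": [-0.18,-0.7,0.08],"rotation": [0,0,0],"hand": 0.6},{"slide": [-0.18,-0.7,0.08],"rotation": [0,0,0],"hand": 0.6},{"slide": [0,0,0],"rotation": [0,-1,0],"hand": 0.6},{"slide": [0,0,0],"rotation": [0,-1,0],"hand": 0.6},{"slide": [0,0,0],"rotation": [0,-1,0],"hand": 0.6},{"slide": [0,0,0],"rotation": [0,-1,0],"hand": 0.6},{"slide": [0,0,0],"rotation": [0,-1,0],"hand": 0.6},{"slide": [0,0,0],"rotation": [0,-1,0],"hand": 0.6},{"slide": [0,0,0],"rotation": [0,0,0],"hand": 0.6}]'

```text
clock: 3.8
position: [0.4074, -0.3627, 0.2977]
eef_rot: [0.255, 0.138, 0.956, -0.035]
contact_force: [0.1, 0.3, -0.0]
width: 0.603
grip_force: 0.0
```

```bash
python3 - <<'E'
from plan import *
p,R,o=pose(); print(p,R.as_matrix(),o['joint_positions'])
R1=tool([C40*c,C40*s_,-S40],[-s_,c,0]); turn(R,R1)
E
```

```text
[ 0.4074 -0.3627  0.2977] [[-0.8322  0.281   0.4781]
 [ 0.2457  0.9597 -0.1364]
 [-0.4971  0.0039 -0.8677]] [-1.0022 -0.1543  2.0807  0.4489  0.8617 -2.5216]
turn 5 x [-0.001 -0.808 -0.016]
```

```bash
cat > fk.py <<'E'
from plan import *
from scipy.optimize import least_squares
Rz=lambda a:Ro.from_euler('z',a); Ry=lambda a:Ro.from_euler('y',a)
def fk(q,P):
    a1,z0,bx,L2,ex,L3,Lt=P; T=Rz(q[0]); p=T.apply([a1,0,z0]); T=T*Ry(q[1]); p=p+T.apply([bx,0,L2]); T=T*Ry(q[2]); p=p+T.apply([ex,0,L3])
    T=T*Rz(q[3])*Ry(q[4])*Rz(q[5]); return p+T.apply([0,0,Lt]),T
D=[([1.21727,.308948,1.63509,0,1.199716,-.0696979],[.17477667,.59926442,.23012853]),([1.2173,.2389,1.5239,0,1.3861,-.0697],[.1744,.5981,.3289]),([.1342,-.1639,1.8956,-.0023,1.4097,-1.1464],[.4257,.1007,.3521]),([-1.0022,-.1543,2.0807,.4489,.8617,-2.5216],[.4074,-.3627,.2977])]
f=lambda P:np.concatenate([fk(q,P)[0]-p for q,p in D]+[1e-3*(P-np.array([0,.2,0,.3,0,.3,.2]))])
P0=least_squares(f,[0,.2,0,.3,0,.3,.2]).x
def ik(p,R,q0):
    lo=np.array([-3.06,-.79,.05,-1.19,.05,-2.94]);hi=np.array([3.06,1.96,2.63,4.34,2.64,2.94])
    g=lambda q:np.r_[(fk(q,P0)[0]-p)*10,(fk(q,P0)[1].inv()*R).as_rotvec()]
    s=least_squares(g,np.clip(q0,lo+.01,hi-.01),bounds=(lo,hi)); return s.x,np.abs(s.fun).max()
E
python3 - <<'E'
from fk import *
print(P0, [np.round((fk(q,P0)[0]-p)*1000,1) for q,p in D]); 
p,R,o=pose(); T=fk(o['joint_positions'],P0)[1]; print('rot off',((T.inv()*R).as_rotvec()))
for phi in(-16,-30,-40):
  for sg in(1,-1):
    a=np.radians(phi); R1=tool([C40*np.cos(a),C40*np.sin(a),-S40],[-sg*np.sin(a),sg*np.cos(a),0]); tz=R1.as_matrix()[:,2]; g=np.r_[BLUE,.14]+.019*tz
    for b in(.12,0): 
        q0=o['joint_positions'].copy(); q0[5]+= 0 if sg>0 else np.pi
        q,e=ik(g-b*tz,R1,q0); print(phi,sg,b,q,e.round(4))
E
```

```text
[-0.0287  0.4804 -0.0232  0.5355  0.1419  0.5963  0.4206] [array([ 38. , -22.7,  -2.8]), array([43.9, -6.4,  3.5]), array([ -2.4, -44.5,  -3.4]), array([ -4. , -11.2,   2.6])]
rot off [-0.     -0.      1.5708]
-16 1 0.12 [-1.2424  0.1126  2.3018  1.4122  0.6905 -2.1124] 0.0
-16 1 0 [-1.0308  0.4148  2.1721  1.8275  0.5713 -2.4141] 0.0
-16 -1 0.12 [-1.2424  0.1126  2.3018  1.4122  0.6905  1.0292] 0.0
-16 -1 0 [-1.0308  0.4148  2.1721  1.8275  0.5713  0.7275] 0.0
-30 1 0.12 [-0.9629 -0.0034  2.4202  1.8487  0.3456 -2.1585] 0.0
-30 1 0 [-0.8408  0.3799  2.2426  2.4897  0.4048 -2.7378] 0.0
-30 -1 0.12 [-0.9629 -0.0034  2.4202  1.8487  0.3456  0.9831] 0.0
-30 -1 0 [-0.8408  0.3799  2.2426  2.4897  0.4048  0.4038] 0.0
-40 1 0.12 [-0.7062 -0.0365  2.4446  2.9342  0.1376 -2.94  ] 0.0221
-40 1 0 [-0.7371  0.3642  2.2513  2.9114  0.3407 -2.94  ] 0.0468
-40 -1 0.12 [-0.6628 -0.0332  2.4467  3.3275  0.1467 -0.1613] 0.0
-40 -1 0 [-0.6732  0.3728  2.2569  3.1957  0.3611 -0.0346] 0.0
```

```bash
python3 - <<'E'
s=open('fk.py').read()
s=s.replace("a1,z0,bx,L2,ex,L3,Lt=P;","a1,z0,bx,L2,ex,L3,Lt,ly=P;").replace("T.apply([a1,0,z0])","T.apply([a1,ly,z0])").replace("*Rz(q[5]); return","*Rz(q[5]+np.pi/2); return").replace("[0,.2,0,.3,0,.3,.2]","[0,.2,0,.3,0,.3,.2,.04]")
open('fk.py','w').write(s)
E
python3 - <<'E'
from fk import *
print(P0, [np.round((fk(q,P0)[0]-p)*1000,1) for q,p in D]); 
p,R,o=pose(); T=fk(o['joint_positions'],P0)[1]; print('rot off',((T.inv()*R).as_rotvec()))
for phi in(-16,-30):
  for sg in(1,-1):
    a=np.radians(phi); R1=tool([C40*np.cos(a),C40*np.sin(a),-S40],[-sg*np.sin(a),sg*np.cos(a),0]); tz=R1.as_matrix()[:,2]; g=np.r_[BLUE,.14]+.019*tz
    for b in(.12,0): 
        q0=o['joint_positions'].copy(); q0[5]+= 0 if sg>0 else np.pi
        q,e=ik(g-b*tz,R1,q0); print(phi,sg,b,q,e.round(4))
# rest place, tool down; barrel grasp; case; bar
for sg in(1,-1):
    q0=o['joint_positions'].copy(); q0[3:]=[0,1.4,-1.3 if sg>0 else 1.9]; q0[0]=-.2
    print('rest',sg,ik(SEAT+.13*M-[0,0,.019],tool([0,0,-1],[-sg*s_,sg*c,0]),q0))
    Rb=tool([S40*c,S40*s_,-C40],[-sg*s_,sg*c,0]); print('barrel',sg,ik(SEAT+.06*M+.019*Rb.as_matrix()[:,2],Rb,q0))
q0=[.2,.3,1.6,0,1.2,0]
print('case',ik(np.r_[CASE,.021]-.031*CX,tool([0,0,-1],CX),q0)); print('bar',ik(np.r_[CASE,.246]+.097*CX,tool([0,0,-1],CX),q0))
E
```

```text
[0.0001 0.3145 0.0002 0.4816 0.0364 0.5263 0.3173 0.0435] [array([-0., -0., -0.]), array([-0.1,  0. ,  0. ]), array([-0. , -0.1, -0. ]), array([-0., -0.,  0.])]
rot off [-0.  0. -0.]
-16 1 0.12 [-1.0511 -0.0727  2.2813  0.8879  0.5383 -2.94  ] 0.1825
-16 1 0 [-0.8936  0.2301  2.1238  0.9595  0.3727 -2.94  ] 0.2378
-16 -1 0.12 [-1.1802 -0.0233  2.3488  1.3379  0.6651 -0.389 ] 0.0
-16 -1 0 [-1.0055  0.2839  2.2216  1.7247  0.5408 -0.6978] 0.0
-30 1 0.12 [-0.9407 -0.1328  2.3886  1.1037  0.2951 -2.94  ] 0.087
-30 1 0 [-0.8263  0.2118  2.1833  1.1628  0.168  -2.94  ] 0.1792
-30 -1 0.12 [-0.9949 -0.117   2.4337  1.5453  0.3554 -0.2894] 0.0
-30 -1 0 [-0.8883  0.2482  2.2736  2.2241  0.3513 -0.9246] 0.0
rest 1 (array([-0.2715,  0.4952,  1.6733,  0.    ,  0.973 , -1.563 ]), np.float64(1.2212453270876722e-14))
barrel 1 (array([-0.246 ,  0.3267,  2.2042, -1.19  ,  0.05  , -0.3522]), np.float64(0.10493303151810424))
rest -1 (array([-0.2715,  0.4952,  1.6733,  0.    ,  0.973 ,  1.5786]), np.float64(2.1094237467877974e-14))
barrel -1 (array([-0.246 ,  0.3267,  2.2042, -1.19  ,  0.05  ,  2.7894]), np.float64(0.1049330315604985))
case (array([ 0.2149,  0.4756,  1.8992, -0.    ,  0.7668, -0.012 ]), np.float64(2.031493480485207e-13))
bar (array([ 0.2171,  0.4188,  1.4536,  0.    ,  1.2692, -0.0098]), np.float64(8.326672684688674e-15))
```

Call:
send_rows --rows '[{"rotation": [0,0,1],"slide": [0,0,0],"hand": 0.6},{"rotation": [0,0,1],"slide": [0,0,0],"hand": 0.6},{"rotation": [0,0,1],"slide": [0,0,0],"hand": 0.6},{"rotation": [0,0,1],"slide": [0,0,0],"hand": 0.6},{"rotation": [0,0,1],"slide": [0,0,0],"hand": 0.6},{"rotation": [0,0,1],"slide": [0,0,0],"hand": 0.6},{"rotation": [0,0,1],"slide": [0,0,0],"hand": 0.6},{"rotation": [0,0,1],"slide": [0,0,0],"hand": 0.6},{"rotation": [0,0,1],"slide": [0,0,0],"hand": 0.6},{"rotation": [0,0,1],"slide": [0,0,0],"hand": 0.6}]'

```text
clock: 4.8
position: [0.41, -0.3648, 0.3005]
eef_rot: [0.247, 0.529, 0.808, 0.076]
contact_force: [0.7, 0.3, -1.0]
width: 0.603
grip_force: 0.0
```

Call:
send_rows --rows '[{"rotation": [0,0,1],"slide": [0,0,0],"hand": 0.6},{"rotation": [0,0,1],"slide": [0,0,0],"hand": 0.6},{"rotation": [0,0,1],"slide": [0,0,0],"hand": 0.6},{"rotation": [0,0,1],"slide": [0,0,0],"hand": 0.6},{"rotation": [0,0,1],"slide": [0,0,0],"hand": 0.6},{"rotation": [0,0,1],"slide": [0,0,0],"hand": 0.6},{"rotation": [0,0,1],"slide": [0,0,0],"hand": 0.6},{"rotation": [0,0,1],"slide": [0,0,0],"hand": 0.6},{"rotation": [0,0,1],"slide": [0,0,0],"hand": 0.6},{"rotation": [0,0,1],"slide": [0,0,0],"hand": 0.6}]'

```text
clock: 5.8
position: [0.41, -0.3648, 0.3005]
eef_rot: [0.192, 0.821, 0.509, 0.173]
contact_force: [-0.6, 0.1, 0.7]
width: 0.602
grip_force: 0.0
```

Call:
send_rows --rows '[{"rotation": [0,0,1],"slide": [0,0,0],"hand": 0.6},{"rotation": [0,0,1],"slide": [0,0,0],"hand": 0.6},{"rotation": [0,0,1],"slide": [0,0,0],"hand": 0.6},{"rotation": [0,0,1],"slide": [0,0,0],"hand": 0.6},{"rotation": [0,0,1],"slide": [0,0,0],"hand": 0.6},{"rotation": [0,0,1],"slide": [0,0,0],"hand": 0.6},{"rotation": [0,0,1],"slide": [0,0,0],"hand": 0.6},{"rotation": [0,0,1],"slide": [0,0,0],"hand": 0.6},{"rotation": [0,0,1],"slide": [0,0,0],"hand": 0.6},{"rotation": [0,0,1],"slide": [0,0,0],"hand": 0.6}]'

```text
clock: 6.8
position: [0.41, -0.3648, 0.3005]
eef_rot: [0.101, 0.959, 0.114, 0.238]
contact_force: [-0.3, 0.6, 0.0]
width: 0.6
grip_force: 0.0
```

Call:
send_rows --rows '[{"rotation": [0,0,1],"slide": [0,0,0],"hand": 0.6},{"rotation": [0,0,1],"slide": [0,0,0],"hand": 0.6},{"rotation": [0,0,1],"slide": [0,0,0],"hand": 0.6},{"rotation": [0,0,1],"slide": [0,0,0],"hand": 0.6},{"rotation": [0,0,1],"slide": [0,0,0],"hand": 0.6},{"rotation": [0,0,1],"slide": [0,0,0],"hand": 0.6},{"rotation": [0,0.8,0],"slide": [0,0,0],"hand": 0.6},{"rotation": [0,0.8,0],"slide": [0,0,0],"hand": 0.6},{"rotation": [0,0.8,0],"slide": [0,0,0],"hand": 0.6},{"rotation": [0,0.8,0],"slide": [0,0,0],"hand": 0.6}]'

```text
clock: 7.8
position: [0.4102, -0.3648, 0.3009]
eef_rot: [0.055, 0.911, -0.129, 0.388]
contact_force: [-0.9, 0.6, 0.2]
width: 0.599
grip_force: 0.0
```

```bash
cat > s1.py <<'E'
from fk import *
p,R,o=pose(); print(p,R.as_matrix()[:,2],o['joint_positions'],o['width'])
R1=tool([C40*c,C40*s_,-S40],[s_,-c,0]); turn(R,R1)
tz=R1.as_matrix()[:,2]; g=np.r_[BLUE,.14]+.019*tz; pre=g-.12*tz; slide(R1,p,pre); slide(R1,p,g); slide(R1,pre,g)
E
python3 s1.py
```

```text
[ 0.4102 -0.3648  0.3009] [ 0.6924 -0.2003 -0.6931] [-1.1293 -0.2156  2.2415  0.9184  0.748   0.1408] 0.5992684353876448
turn 1 x [ 0.02   0.776 -0.023]
slide 2 x [-0.748  0.077  0.602]
slide 4 x [-0.374  0.039  0.901]
slide 3 x [-0.  -0.   0.8]
```

Call:
send_rows --rows '[{"slide": [-0.37,0.04,0.3],"rotation": [0,0,0],"hand": 0.6},{"slide": [-0.37,0.04,0.3],"rotation": [0,0,0],"hand": 0.6},{"slide": [-0.37,0.04,0.3],"rotation": [0,0,0],"hand": 0.6},{"slide": [-0.37,0.04,0.3],"rotation": [0,0,0],"hand": 0.6},{"slide": [0,0,0],"rotation": [0,0,0],"hand": 0.6},{"slide": [0,0,0],"rotation": [0,0,0],"hand": 0.6}]'

```text
clock: 8.4
position: [0.3998, -0.3703, 0.2055]
eef_rot: [0.054, 0.911, -0.13, 0.387]
contact_force: [0.4, -0.6, 0.4]
width: 0.6
grip_force: 0.0
```

```bash
python3 s1.py
```

```text
[ 0.3998 -0.3703  0.2055] [ 0.6908 -0.1992 -0.695 ] [-1.1614 -0.0479  2.3254  1.1754  0.6445 -0.216 ] 0.5999656187839507
turn 1 x [ 0.014  0.806 -0.042]
slide 1 x [ 0.073 -0.007  0.106]
slide 3 x [ 0.024 -0.002  0.835]
slide 3 x [-0.  -0.   0.8]
```

Call:
send_rows --rows '[{"slide": [0,0,0],"rotation": [0,0.8,0],"hand": 0.6},{"slide": [0.02,0,0.5],"rotation": [0,0,0],"hand": 0.6},{"slide": [0.02,0,0.5],"rotation": [0,0,0],"hand": 0.6},{"slide": [0.02,0,0.5],"rotation": [0,0,0],"hand": 0.6},{"slide": [0.01,0,0.5],"rotation": [0,0,0],"hand": 0.6},{"slide": [0,0,0.4],"rotation": [0,0,0],"hand": 0.6},{"slide": [0,0,0.1],"rotation": [0,0,0],"hand": 0.6},{"slide": [0,0,0],"rotation": [0,0,0],"hand": 0.6}]'

```text
clock: 9.2
position: [0.4944, -0.3983, 0.1289]
eef_rot: [0.06, 0.897, -0.127, 0.419]
contact_force: [-0.4, 0.9, 0.0]
width: 0.598
grip_force: 0.0
```

```bash
python3 s1.py; python3 - <<'E'
from h import *
d=grab('scene'); i=d['img'][80:200,140:280]; cv2.imwrite('pics/g1.png',cv2.resize(i,None,fx=5,fy=5,interpolation=2)[...,::-1])
E
```

```text
[ 0.4944 -0.3983  0.1289] [ 0.7366 -0.214  -0.6415] [-1.0064  0.2828  2.2209  1.7264  0.54   -0.6973] 0.5975792554159683
turn 1 x [ 0.03  -0.019 -0.018]
slide 3 x [-0.007 -0.008 -0.797]
slide 1 x [-0.02  -0.025  0.01 ]
slide 3 x [-0.  -0.   0.8]
```

View pics/g1.png

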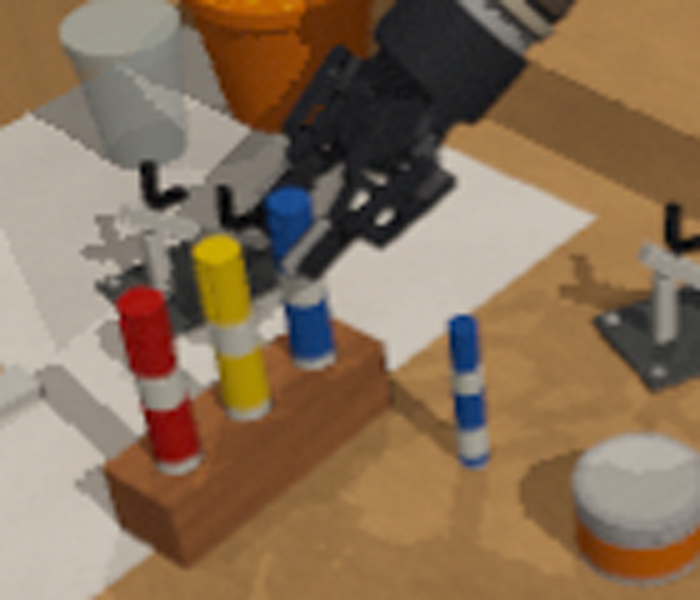

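The crop shows the two fingers on either side of the blue cap at crop (290,240), with the yellow marker clear. I close and lift.

Call:
send_rows --newtons 60 --rows '[{"slide": [0,0,0],"rotation": [0,0,0],"hand": 0.15},{"slide": [0,0,0],"rotation": [0,0,0],"hand": 0.15},{"slide": [0,0,0],"rotation": [0,0,0],"hand": 0.15},{"slide": [0,0,0],"rotation": [0,0,0],"hand": 0.15},{"slide": [0,0,0],"rotation": [0,0,0],"hand": 0.15},{"slide": [0,0,0],"rotation": [0,0,0],"hand": 0.15},{"slide": [0.08,0,-0.06],"rotation": [0,0,0],"hand": 0.15},{"slide": [0.08,0,-0.06],"rotation": [0,0,0],"hand": 0.15}]'

```text
clock: 10.05
position: [0.4929, -0.3975, 0.1367]
eef_rot: [0.059, 0.898, -0.128, 0.417]
contact_force: [-1.4, 0.1, -1.2]
width: 0.273
grip_force: 58.9
```

Call:
send_rows --rows '[{"slide": [0.23,0,-0.19],"rotation": [0,0,0],"hand": 0.15},{"slide": [0.23,0,-0.19],"rotation": [0,0,0],"hand": 0.15},{"slide": [0.23,0,-0.19],"rotation": [0,0,0],"hand": 0.15},{"slide": [0.23,0,-0.19],"rotation": [0,0,0],"hand": 0.15},{"slide": [0.23,0,-0.19],"rotation": [0,0,0],"hand": 0.15},{"slide": [0.23,0,-0.19],"rotation": [0,0,0],"hand": 0.15},{"slide": [0.23,0,-0.19],"rotation": [0,0,0],"hand": 0.15},{"slide": [0.23,0,-0.19],"rotation": [0,0,0],"hand": 0.15},{"slide": [0,0,0],"rotation": [0,0,0],"hand": 0.15}]'

```text
clock: 10.95
position: [0.495, -0.3992, 0.2594]
eef_rot: [0.061, 0.897, -0.127, 0.419]
contact_force: [-0.3, 0.5, -0.9]
width: 0.273
grip_force: 58.9
```

```bash
cat > blue.py <<'E'
from plan import *
def axis(n,x0,y0,x1,y1,zmin=.03):
    d=grab(n); h=cv2.cvtColor(d['img'],cv2.COLOR_RGB2HSV); m=cv2.inRange(h,np.array((105,140,40)),np.array((125,255,255)))
    v,u=np.nonzero(m); P=cloud(d,np.c_[u,v]); k=(P[:,0]>x0)&(P[:,0]<x1)&(P[:,1]>y0)&(P[:,1]<y1)&(P[:,2]>zmin)&(P[:,2]<.5); P=P[k]
    m=P.mean(0); w=np.linalg.svd(P-m)[2][0]; w*=np.sign(w[2]); t=(P-m)@w
    print(n,len(P),'mean',m,'axis',w,'az,el',np.degrees([np.arctan2(w[1],w[0]),np.arcsin(w[2])]),'ends',m+w*t.min(),m+w*t.max(),'len',np.ptp(t)); return m,w
E
python3 - <<'E'
from blue import *
p,R,o=pose(); print(p,R.as_matrix()[:,2],o['grip_force'],o['width'],'grasp pt',p-.019*R.as_matrix()[:,2])
axis('scene',.4,.56,-.46,-.33,.11)
E
```

```text
[ 0.495  -0.3992  0.2594] [ 0.7365 -0.2167 -0.6408] 58.90250265598297 0.2732700314214275 grasp pt [ 0.481  -0.3951  0.2716]blue.py:5: RuntimeWarning: Mean of empty slice.
  m=P.mean(0); w=np.linalg.svd(P-m)[2][0]; w*=np.sign(w[2]); t=(P-m)@w
  ret = um.true_divide(
Traceback (most recent call last):
  File "blue.py", line 6, in axis
    print(n,len(P),'mean',m,'axis',w,'az,el',np.degrees([np.arctan2(w[1],w[0]),np.arcsin(w[2])]),'ends',m+w*t.min(),m+w*t.max(),'len',np.ptp(t)); return m,w
                                                                                                            ~~~~~^^
ValueError: zero-size array to reduction operation minimum which has no identity
```

```bash
sed -i 's/(105,140,40)/(98,110,40)/' blue.py; python3 - <<'E'
from blue import *
axis('scene',.4,.56,-.47,-.32,.11)
E
python3 - <<'E'
from fk import *
p,R,o=pose()
G=p-.019*R.as_matrix()[:,2]
Rd=tool([0,0,-1],[s_,-c,0]); turn(R,Rd,10)
tgt=SEAT+.1335*M; print('tgt grasp',tgt)
# via: pitch in place about TCP after moving +y
slide(R,p,[.50,-.25,.30]); slide(Rd,[.50,-.25,.30],np.r_[tgt[:2],.20]); slide(Rd,np.r_[tgt[:2],.20],tgt-[0,0,.019])
for f in np.linspace(0,1,6):
    Rm=R*Ro.from_rotvec(f*(R.inv()*Rd).as_rotvec()); print(ik(np.array([.50,-.25,.30]),Rm,o['joint_positions']*(1-f)+f*np.array([-.3,.3,1.7,0,1,1.57])))
E
```

```text
turn 10 x [ 0.003 -0.999 -0.004]
tgt grasp [ 0.6342 -0.1314  0.1158]
slide 3 x [ 0.068 -0.958 -0.369]
slide 4 x [ 0.482 -0.755  0.5  ]
slide 3 x [0.    0.    0.688]
(array([-0.7337, -0.2757,  2.3232,  0.9171,  0.4329,  0.3991]), np.float64(8.773443777032597e-12))
(array([-0.6863, -0.2357,  2.209 ,  0.4889,  0.5662,  0.8321]), np.float64(7.46294026576777e-10))
(array([-0.6421, -0.1679,  2.0883,  0.2626,  0.7433,  1.0596]), np.float64(7.380113360710983e-10))
(array([-0.603 , -0.0815,  1.9645,  0.1347,  0.9305,  1.1859]), np.float64(7.769871551710494e-12))
(array([-0.5696,  0.0172,  1.8398,  0.0547,  1.1177,  1.2614]), np.float64(4.283105814462117e-10))
(array([-0.5415,  0.1238,  1.7162, -0.    ,  1.3016,  1.3085]), np.float64(7.141250022219718e-11))blue.py:5: RuntimeWarning: Mean of empty slice.
  m=P.mean(0); w=np.linalg.svd(P-m)[2][0]; w*=np.sign(w[2]); t=(P-m)@w
  ret = um.true_divide(
Traceback (most recent call last):
  File "blue.py", line 6, in axis
    print(n,len(P),'mean',m,'axis',w,'az,el',np.degrees([np.arctan2(w[1],w[0]),np.arcsin(w[2])]),'ends',m+w*t.min(),m+w*t.max(),'len',np.ptp(t)); return m,w
                                                                                                            ~~~~~^^
ValueError: zero-size array to reduction operation minimum which has no identity
```

```bash
sed -i 's/def axis(n,x0,y0,x1,y1/def axis(n,x0,x1,y0,y1/' blue.py; python3 - <<'E'
from blue import *
axis('scene',.4,.56,-.47,-.32,.11)
E
```

```text
scene 230 mean [ 0.4825 -0.3893  0.2376] axis [-0.2435 -0.0758  0.9669] az,el [-162.7082   75.2228] ends [ 0.5055 -0.3822  0.1463] [ 0.4481 -0.4     0.3743] len 0.23576727953862764
```

Call:
send_rows --rows '[{"slide": [0.04,-0.58,-0.22],"rotation": [0,0,0],"hand": 0.15},{"slide": [0.04,-0.58,-0.22],"rotation": [0,0,0],"hand": 0.15},{"slide": [0.04,-0.58,-0.22],"rotation": [0,0,0],"hand": 0.15},{"slide": [0.04,-0.58,-0.22],"rotation": [0,0,0],"hand": 0.15},{"slide": [0.04,-0.58,-0.22],"rotation": [0,0,0],"hand": 0.15},{"slide": [0,0,0],"rotation": [0,-0.4,0],"hand": 0.15},{"slide": [0,0,0],"rotation": [0,-0.6,0],"hand": 0.15}]'

```text
clock: 11.8
position: [0.4995, -0.2468, 0.2974]
eef_rot: [0.053, 0.916, -0.13, 0.376]
contact_force: [0.7, -0.5, -0.9]
width: 0.268
grip_force: 59.2
```

Call:
send_rows --rows '[{"slide": [0,0,0],"rotation": [0,-1,0],"hand": 0.15},{"slide": [0,0,0],"rotation": [0,-1,0],"hand": 0.15},{"slide": [0,0,0],"rotation": [0,-1,0],"hand": 0.15},{"slide": [0,0,0],"rotation": [0,-1,0],"hand": 0.15},{"slide": [0,0,0],"rotation": [0,-1,0],"hand": 0.15},{"slide": [0,0,0],"rotation": [0,-1,0],"hand": 0.15},{"slide": [0,0,0],"rotation": [0,-1,0],"hand": 0.15},{"slide": [0,0,0],"rotation": [0,-1,0],"hand": 0.15},{"slide": [0,0,0],"rotation": [0,-1,0],"hand": 0.15},{"slide": [0,0,0],"rotation": [0,0,0],"hand": 0.15}]'

```text
clock: 12.8
position: [0.502, -0.2491, 0.2979]
eef_rot: [-0.001, 0.99, -0.141, -0.001]
contact_force: [-0.6, -0.1, -0.6]
width: 0.28
grip_force: 59.2
```

```bash
cat > s2.py <<'E'
from blue import *
p,R,o=pose(); print(p,R.as_matrix()[:,2],o['grip_force'],o['width'],'grasp pt',p-.019*R.as_matrix()[:,2])
axis('scene',.35,.56,-.34,-.16,.11)
Rd=tool([0,0,-1],[s_,-c,0]); turn(R,Rd)
tgt=SEAT+.1335*M; slide(R,p,np.r_[tgt[:2],.20]); slide(R,p,tgt-[0,0,.019])
E
python3 s2.py
```

```text
[ 0.502  -0.2491  0.2979] [-0.0024  0.0022 -1.    ] 59.17898654937744 0.2801690836187219 grasp pt [ 0.5021 -0.2492  0.3169]
scene 297 mean [ 0.4762 -0.232   0.3099] axis [ 0.3487 -0.0857  0.9333] az,el [-13.8145  68.9559] ends [ 0.4434 -0.2239  0.2221] [ 0.5403 -0.2477  0.4815] len 0.2778688314107035
turn 1 x [-0.016  0.033 -0.039]
slide 3 x [ 0.629 -0.999  0.652]
slide 5 x [ 0.379 -0.599  0.804]
```

```bash
python3 - <<'E'
s=open('blue.py').read()
s=s.replace("P=P[k]","P=P[k]; g=pose(); g=g[0]-.019*g[1].as_matrix()[:,2]; P=P[(np.linalg.norm(P-g,axis=1)<.16)]\n    for _ in range(8):\n        m=np.median(P,0); w=np.linalg.svd(P-P.mean(0))[2][0]; e=np.linalg.norm(np.cross(P-P.mean(0),w),axis=1); P=P[e<max(.016,np.percentile(e,90))]")
open('blue.py','w').write(s)
E
python3 s2.py; python3 - <<'E'
from h import *
d=load('scene'); i=d['img'][90:210,140:300]; cv2.imwrite('pics/g2.png',cv2.resize(i,None,fx=4,fy=4,interpolation=2)[...,::-1])
E
```

```text
[ 0.5012 -0.2488  0.2979] [-0.0017  0.002  -1.    ] 59.175764322280884 0.2730752154898146 grasp pt [ 0.5012 -0.2489  0.3169]
scene 229 mean [ 0.4703 -0.231   0.2875] axis [ 0.7324 -0.2714  0.6244] az,el [-20.3313  38.6379] ends [ 0.4117 -0.2092  0.2375] [ 0.5188 -0.2489  0.3289] len 0.1463034506386558
turn 1 x [-0.017  0.026 -0.041]
slide 3 x [ 0.635 -0.998  0.653]
slide 5 x [ 0.382 -0.598  0.804]
```

View pics/g2.png

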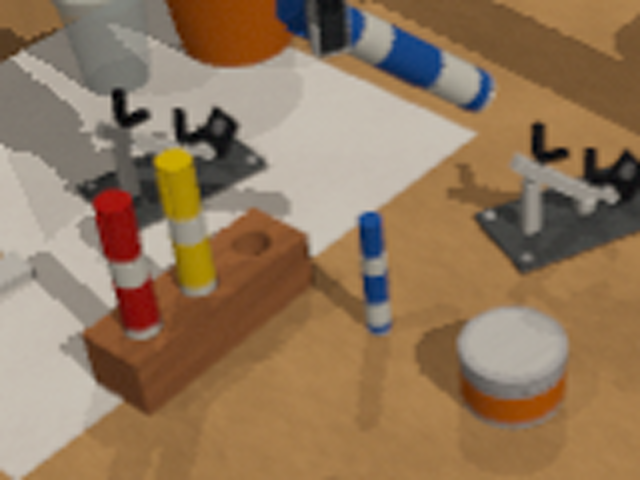

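The crop shows the marker gripped by its cap at crop (325,25), sloping about 40 deg with its foot towards the robot. The red and yellow markers are undisturbed. I move it over the rest.

Call:
send_rows --rows '[{"slide": [0.39,-0.6,0.39],"rotation": [0,0,0],"hand": 0.15},{"slide": [0.39,-0.6,0.39],"rotation": [0,0,0],"hand": 0.15},{"slide": [0.39,-0.6,0.39],"rotation": [0,0,0],"hand": 0.15},{"slide": [0.39,-0.6,0.39],"rotation": [0,0,0],"hand": 0.15},{"slide": [0.39,-0.6,0.39],"rotation": [0,0,0],"hand": 0.15},{"slide": [0,0,0.29],"rotation": [0,0,0],"hand": 0.15},{"slide": [0,0,0.29],"rotation": [0,0,0],"hand": 0.15},{"slide": [0,0,0.29],"rotation": [0,0,0],"hand": 0.15},{"slide": [0,0,0.29],"rotation": [0,0,0],"hand": 0.15},{"slide": [0,0,0],"rotation": [0,0,0],"hand": 0.15}]'

```text
clock: 13.9
position: [0.6337, -0.1329, 0.1417]
eef_rot: [-0.0, 0.99, -0.142, -0.003]
contact_force: [-1.5, 1.1, -1.1]
width: 0.274
grip_force: 59.2
```

```bash
cat > s3.py <<'E'
from blue import *
p,R,o=pose(); G=p-.019*R.as_matrix()[:,2]; print(p,o['contact_force'],'grasp pt',G)
for n in('scene','top'):
    m,w=axis(n,.45,.72,-.22,-.03,.03)
    e=m-SEAT; t=-(e[2]-m[2]+m[2])/1; 
    foot=G-.131*w; print('foot-est rel seat (along,lateral,up)',(foot-SEAT)@M,(foot-SEAT)@np.array([-s_,c,0]),(foot-SEAT)@np.array([-S40*c,-S40*s_,C40]),'surface mean rel lat/up',(m-SEAT)@np.array([-s_,c,0]),(m-SEAT)@np.array([-S40*c,-S40*s_,C40]))
tgt=SEAT+.136*M; slide(R,p,tgt-[0,0,.019],1)
E
python3 s3.py
```

```text
[ 0.6337 -0.1329  0.1417] [-1.4907  1.0959 -1.0527] grasp pt [ 0.6338 -0.1329  0.1607]
scene 213 mean [ 0.6005 -0.1161  0.1319] axis [ 0.7669 -0.2723  0.5811] az,el [-19.5451  35.5269] ends [ 0.538  -0.0939  0.0845] [ 0.6513 -0.1341  0.1704] len 0.14777540007813023
foot-est rel seat (along,lateral,up) 0.031917319179098694 0.005051178081452326 0.04451058540022777 surface mean rel lat/up 0.005436300855089976 0.03590399391357952
top 5 mean [ 0.5369 -0.1082  0.0904] axis [-0.0755  0.9593  0.2722] az,el [94.5023 15.795 ] ends [ 0.5374 -0.1142  0.0887] [ 0.5365 -0.1021  0.0921] len 0.012608585443933881
foot-est rel seat (along,lateral,up) 0.17326232829119154 -0.11961039336414468 -0.021269311030441284 surface mean rel lat/up -0.00450618661679867 0.04473419941496674
slide 1 x [ 0.045 -0.031  0.866]
```

```bash
cat > line.py <<'E'
from plan import *
def lineel(az,box,n='scene',show=None):
    d=grab(n); x0,x1,y0,y1=box; i=d['img']; h=cv2.cvtColor(i,cv2.COLOR_RGB2HSV)
    m=cv2.inRange(h,np.array((98,110,40)),np.array((125,255,255))); k=np.zeros_like(m); k[y0:y1,x0:x1]=1; m*=k
    nn,l,st,c_=cv2.connectedComponentsWithStats(m); out=[]
    for j in range(1,nn):
        if st[j][4]>=20: out.append((c_[j].round(1),st[j][:4].tolist(),st[j][4]))
    v,u=np.nonzero(m); f=cv2.fitLine(np.float32(np.c_[u,v]),4,0,.01,.01).ravel()
    a=f[2:]-40*f[:2]; b=f[2:]+40*f[:2]; o,r=ray(d,[a,b]); nr=np.cross(r[0],r[1]); nr/=np.linalg.norm(nr)
    hh=np.array([np.cos(az),np.sin(az),0]); el=np.degrees(np.arctan2(-(nr@hh),nr[2])); print('blobs',out,'line',f,'el',(el+90)%180-90); return d,o,nr
E
python3 - <<'E'
from line import *
p,R,o=pose(); G=p-.019*R.as_matrix()[:,2]
from line import *
d=load('scene')
# projected box about the marker
T=np.linalg.inv(d['cam_to_world']); 
def proj(X):
    X=np.atleast_2d(X)@T[:3,:3].T+T[:3,3]; return cv2.projectPoints(np.c_[X[:,0],-X[:,1],-X[:,2]],np.zeros(3),np.zeros(3),d['camera_matrix'],np.array([float(d['k1']),0,0,0]))[0][:,0]
q=proj(np.array([G+.02*M,G-.131*M])); print('expected ends px',q)
x0,y0=np.int32(q.min(0))-14; x1,y1=np.int32(q.max(0))+14
for az in(-16,-19): dd,oo,nr=lineel(np.radians(az),(x0,x1,y0,y1))
print('axis plane dist to grasp pt mm',1000*(G-oo)@nr)
E
```

```text
expected ends px [[202.6976 196.8393]
 [252.8608 207.8306]]
blobs [(array([203.2, 199.2]), [200, 193, 7, 13], np.int32(65)), (array([234.9, 204.9]), [228, 199, 14, 12], np.int32(129)), (array([252.6, 208.5]), [250, 204, 5, 10], np.int32(21))] line [  0.9829   0.1839 226.3412 203.3856] el 38.50982025895462
blobs [(array([203. , 199.5]), [200, 193, 7, 13], np.int32(68)), (array([234.7, 204.8]), [227, 199, 15, 12], np.int32(131)), (array([252.2, 208.6]), [250, 204, 5, 10], np.int32(20))] line [  0.9852   0.1712 226.0758 203.4858] el 36.00880476276262
axis plane dist to grasp pt mm -4.780513718156737
```

Call:
send_rows --rows '[{"slide": [0.02,-0.01,0.14],"rotation": [0,0,0],"hand": 0.15},{"slide": [0.01,-0.01,0.14],"rotation": [0,0,0],"hand": 0.15},{"slide": [0.01,-0.01,0.14],"rotation": [0,0,0],"hand": 0.15},{"slide": [0,0,0.14],"rotation": [0,0,0],"hand": 0.15},{"slide": [0,0,0.12],"rotation": [0,0,0],"hand": 0.15},{"slide": [0,0,0],"rotation": [0,0,0],"hand": 0.15}]'

```text
clock: 14.7
position: [0.6376, -0.1313, 0.1088]
eef_rot: [-0.0, 0.99, -0.141, -0.001]
contact_force: [-0.6, 0.1, 0.4]
width: 0.276
grip_force: 59.2
```

Call:
send_rows --rows '[{"slide": [0,0,0.04],"rotation": [0,0,0],"hand": 0.15},{"slide": [0,0,0.04],"rotation": [0,0,0],"hand": 0.15},{"slide": [0,0,0],"rotation": [0,0,0],"hand": 0.15}]'

```text
clock: 15.0
position: [0.6387, -0.1316, 0.1065]
eef_rot: [0.0, 0.99, -0.141, -0.0]
contact_force: [-1.5, 0.6, -0.2]
width: 0.273
grip_force: 59.2
```

```bash
cat > s4.py <<'E'
from line import *
p,R,o=pose(); print(p,R.as_matrix()[:,2],'F',o['contact_force'],'grasp',p-.019*R.as_matrix()[:,2])
d=load('scene'); T=np.linalg.inv(d['cam_to_world'])
def proj(X):
    X=np.atleast_2d(X)@T[:3,:3].T+T[:3,3]; return cv2.projectPoints(np.c_[X[:,0],-X[:,1],-X[:,2]],np.zeros(3),np.zeros(3),d['camera_matrix'],np.array([float(d['k1']),0,0,0]))[0][:,0]
q=proj(np.array([SEAT,SEAT+.15*M])); print('seated ends px',q)
x0,y0=np.int32(q.min(0))-16; x1,y1=np.int32(q.max(0))+16
dd,oo,nr=lineel(np.radians(-16),(x0,x1,y0,y1))
n=np.array([-S40*c,-S40*s_,C40]); print('mid of seat axis to seen plane mm',1000*(oo-SEAT-.075*M)@nr, 'n.up',nr@n)
E
python3 s4.py
```

```text
[ 0.6387 -0.1316  0.1065] [-0. -0. -1.] F [-1.4686  0.5638 -0.199 ] grasp [ 0.6387 -0.1316  0.1255]
seated ends px [[255.0033 220.4005]
 [207.7488 211.6274]]
blobs [(array([204.8, 211.6]), [202, 206, 7, 12], np.int32(61)), (array([235.4, 216.6]), [228, 211, 15, 12], np.int32(126)), (array([252.5, 219.7]), [250, 215, 5, 10], np.int32(21))] line [  0.986    0.1666 227.6964 215.5606] el 39.13914651220426
mid of seat axis to seen plane mm 0.34940243608311744 n.up -0.7921169886660978
```

Call:
send_rows --rows '[{"slide": [-0.03,0,0.04],"rotation": [0,0,0],"hand": 0.15},{"slide": [0,0,0.04],"rotation": [0,0,0],"hand": 0.15},{"slide": [0,0,0],"rotation": [0,0,0],"hand": 0.15},{"slide": [0,0,0],"rotation": [0,0,0],"hand": 0.15}]'

```text
clock: 15.45
position: [0.637, -0.1319, 0.1029]
eef_rot: [0.001, 0.99, -0.141, -0.0]
contact_force: [-1.2, -3.5, 3.3]
width: 0.274
grip_force: 59.4
```

Call:
send_rows --rows '[{"slide": [0,0,0.04],"rotation": [0,0,0],"hand": 0.15},{"slide": [0,0,0.04],"rotation": [0,0,0],"hand": 0.15},{"slide": [0,0,0],"rotation": [0,0,0],"hand": 0.15},{"slide": [0,0,0],"rotation": [0,0,0],"hand": 0.15}]'

```text
clock: 15.85
position: [0.6373, -0.1329, 0.1009]
eef_rot: [0.001, 0.99, -0.141, -0.0]
contact_force: [-5.4, -4.5, 10.1]
width: 0.271
grip_force: 60.1
```

```bash
python3 s4.py
```

```text
[ 0.6373 -0.1329  0.1009] [-0.0004 -0.0029 -1.    ] F [-5.3779 -4.4659 10.0555] grasp [ 0.6373 -0.1329  0.1199]
seated ends px [[255.0033 220.4005]
 [207.7488 211.6274]]
blobs [(array([205.2, 212.8]), [202, 206, 7, 13], np.int32(62)), (array([235.9, 216.8]), [229, 211, 14, 12], np.int32(129)), (array([252.8, 219.9]), [250, 215, 5, 10], np.int32(22))] line [  0.9907   0.1361 227.9925 216.0388] el 37.45106886878665
mid of seat axis to seen plane mm 0.9944884614048282 n.up -0.7788333394893902
```

Call:
send_rows --rows '[{"slide": [0,0.03,0],"rotation": [0,0,-0.3],"hand": 0.15},{"slide": [0,0.02,0],"rotation": [0,0,-0.2],"hand": 0.15},{"slide": [0,0,0],"rotation": [0,0,0],"hand": 0.15},{"slide": [0,0,0],"rotation": [0,0,0],"hand": 0.15}]'

```text
clock: 16.3
position: [0.6374, -0.1322, 0.1008]
eef_rot: [-0.002, 0.993, -0.121, 0.0]
contact_force: [-2.7, 2.7, 9.3]
width: 0.274
grip_force: 59.9
```

Call:
send_rows --rows '[{"slide": [0,0,0.04],"rotation": [0,0,0],"hand": 0.15},{"slide": [0,0,0],"rotation": [0,0,0],"hand": 0.15},{"slide": [0,0,0],"rotation": [0,0,0],"hand": 0.15}]'

```text
clock: 16.6
position: [0.6383, -0.1324, 0.0998]
eef_rot: [-0.001, 0.993, -0.12, 0.001]
contact_force: [-2.7, 1.6, 12.6]
width: 0.277
grip_force: 60.4
```

```bash
python3 s4.py; python3 - <<'E'
from h import *
d=load('scene'); i=d['img'][160:260,180:300]; cv2.imwrite('pics/g3.png',cv2.resize(i,None,fx=5,fy=5,interpolation=2)[...,::-1])
E
```

```text
[ 0.6383 -0.1324  0.0998] [ 0.003   0.0022 -1.    ] F [-2.724   1.6033 12.6187] grasp [ 0.6382 -0.1324  0.1188]
seated ends px [[255.0033 220.4005]
 [207.7488 211.6274]]
blobs [(array([205.2, 213.3]), [202, 207, 7, 13], np.int32(65)), (array([236. , 216.5]), [229, 211, 14, 12], np.int32(130)), (array([253. , 218.5]), [251, 214, 4, 10], np.int32(20))] line [  0.9943   0.1068 227.687  215.6589] el 35.68568123151198
mid of seat axis to seen plane mm -0.15669474152759755 n.up -0.7663603827441905
```

View pics/g3.png

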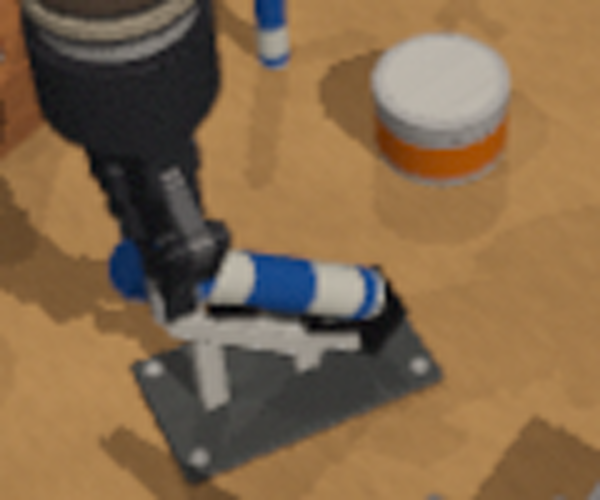

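The crop shows the marker over both jaws, with its foot at the stop, crop (385,300). The foot end looks slightly high, so I pitch a little and let go.

Call:
send_rows --rows '[{"slide": [0,0,-0.02],"rotation": [0,0.4,0],"hand": 0.15},{"slide": [0,0,0],"rotation": [0,0.3,0],"hand": 0.15},{"slide": [0,0,0],"rotation": [0,0,0],"hand": 0.15},{"slide": [0,0,0],"rotation": [0,0,0],"hand": 0.15}]'

```text
clock: 17.05
position: [0.638, -0.1324, 0.0997]
eef_rot: [0.002, 0.992, -0.121, 0.032]
contact_force: [-1.6, 2.1, 8.5]
width: 0.273
grip_force: 59.9
```

```bash
python3 s4.py
```

```text
[ 0.638  -0.1324  0.0997] [ 0.0625 -0.0124 -0.998 ] F [-1.5896  2.1195  8.5495] grasp [ 0.6368 -0.1321  0.1187]
seated ends px [[255.0033 220.4005]
 [207.7488 211.6274]]
blobs [(array([206.3, 212.6]), [203, 207, 7, 12], np.int32(71)), (array([236.4, 216.7]), [230, 211, 13, 12], np.int32(123)), (array([253., 219.]), [250, 214, 5, 11], np.int32(24))] line [  0.9916   0.129  227.9115 215.6978] el 36.99485944869892
mid of seat axis to seen plane mm 0.13946639842647943 n.up -0.7761698852996674
```

Call:
send_rows --newtons 20 --rows '[{"slide": [0,0,0],"rotation": [0,0,0],"hand": 0.25},{"slide": [0,0,0],"rotation": [0,0,0],"hand": 0.3},{"slide": [0,0,0],"rotation": [0,0,0],"hand": 0.4},{"slide": [0,0,0],"rotation": [0,0,0],"hand": 0.55},{"slide": [0,0,0],"rotation": [0,0,0],"hand": 0.55},{"slide": [0,0,0],"rotation": [0,0,0],"hand": 0.55},{"slide": [0,0,0],"rotation": [0,0,0],"hand": 0.55}]'

```text
clock: 17.8
position: [0.6365, -0.1336, 0.0973]
eef_rot: [0.004, 0.992, -0.12, 0.03]
contact_force: [0.1, 0.2, 0.3]
width: 0.549
grip_force: 0.0
```

```bash
python3 s4.py
```

```text
[ 0.6365 -0.1336  0.0973] [ 0.059  -0.0144 -0.9982] F [0.0583 0.2061 0.3193] grasp [ 0.6354 -0.1333  0.1162]
seated ends px [[255.0033 220.4005]
 [207.7488 211.6274]]
blobs [(array([208.1, 212.5]), [205, 207, 8, 12], np.int32(68)), (array([238.2, 217.5]), [231, 211, 14, 13], np.int32(125)), (array([254.5, 220.7]), [251, 215, 6, 11], np.int32(26))] line [  0.9829   0.184  229.9646 216.1185] el 40.133079942122066
mid of seat axis to seen plane mm 0.8745937026740084 n.up -0.7989181317052659
```

```bash
cat > s5.py <<'E'
from fk import *
def barrel(P,sg=-1):
    a=np.radians(P); return tool([np.cos(a)*c,np.cos(a)*s_,-np.sin(a)],[-sg*s_,sg*c,0])
def casepose(P,along=.015,z=.04,x=-.031):
    b=np.radians(40+P); tz=np.cos(b)*CY-np.sin(b)*np.array([0,0,1]); R=tool(tz,CX); mid=np.r_[CASE,0]+x*CX+np.array([0,0,z]); return R,mid-along*CY
E
python3 - <<'E'
from s5 import *
p,R,o=pose(); q0=o['joint_positions']; print(q0)
for P in(58,62,66,70):
    Rb=barrel(P); tz=Rb.as_matrix()[:,2]; g=SEAT+.06*M+.019*tz
    for b in(0,.03,.1): q,e=ik(g-b*tz,Rb,q0); print(P,b,q,round(e,4))
    Rc,gc=casepose(P); print('case',ik(gc+.019*Rc.as_matrix()[:,2],Rc,[.2,.47,1.9,0,.77,0]))
E
```

```text
[-0.2749  0.4693  1.708   0.0028  0.9034  1.5346]
58 0 [-0.2677  0.3273  2.1923 -0.0964  0.0638  1.6768] 0.0
58 0.03 [-0.2672  0.2454  2.2245 -0.0564  0.1134  1.637 ] 0.0
58 0.1 [-0.266   0.0474  2.2841 -0.0281  0.2518  1.6092] 0.0
case (array([ 0.2621,  0.4841,  1.8938, -0.1993,  0.7787,  0.1784]), np.float64(4.163336342344336e-15))
62 0 [-0.2681  0.3299  2.1518 -0.0306  0.1713  1.6108] 0.0
62 0.03 [-0.2678  0.2515  2.1788 -0.0244  0.2227  1.6047] 0.0
62 0.1 [-0.2668  0.0659  2.2259 -0.0165  0.3612  1.5972] 0.0
case (array([ 0.2985,  0.4941,  1.8877, -0.2942,  0.797 ,  0.2818]), np.float64(6.796563312150283e-12))
66 0 [-0.2686  0.3381  2.109  -0.016   0.2757  1.5959] 0.0
66 0.03 [-0.2683  0.2637  2.1309 -0.0138  0.3281  1.5939] 0.0
66 0.1 [-0.2676  0.0912  2.1658 -0.0106  0.4657  1.5909] 0.0
case (array([ 0.334 ,  0.5076,  1.8799, -0.3833,  0.8224,  0.3792]), np.float64(7.958474157465645e-10))
70 0 [-0.269   0.3512  2.0644 -0.0095  0.377   1.5893] 0.0
70 0.03 [-0.2688  0.2813  2.0811 -0.0086  0.4301  1.5885] 0.0
70 0.1 [-0.2682  0.1221  2.1041 -0.007   0.5663  1.5871] 0.0
case (array([ 0.3685,  0.5243,  1.8706, -0.4658,  0.8541,  0.4695]), np.float64(1.3877787807814457e-15))
```

```bash
python3 - <<'E'
from s5 import *
p,R,o=pose(); Rb=barrel(62); tz=Rb.as_matrix()[:,2]; g=SEAT+.06*M+.019*tz; pre=g-.1*tz; p1=p-.1*R.as_matrix()[:,2]
print(pre,p1); turn(R,Rb,6); slide(Rb,p1,pre)
E
```

```text
[ 0.5436 -0.1054  0.1401] [ 0.6307 -0.1322  0.1971]
turn 6 x [-0.02   0.817  0.072]
slide 3 x [-0.715 -0.011  0.051]
```

Call:
send_rows --rows '[{"slide": [0,0,-0.4],"rotation": [0,0,0],"hand": 0.55},{"slide": [0,0,-0.4],"rotation": [0,0,0],"hand": 0.55},{"slide": [0,0,-0.4],"rotation": [0,0,0],"hand": 0.55},{"slide": [0,0,-0.4],"rotation": [0,0,0],"hand": 0.55},{"slide": [0,0,-0.4],"rotation": [0,0,0],"hand": 0.55},{"slide": [0,0,0],"rotation": [-0.02,0.82,0.07],"hand": 0.55},{"slide": [0,0,0],"rotation": [-0.02,0.82,0.07],"hand": 0.55},{"slide": [0,0,0],"rotation": [-0.02,0.82,0.07],"hand": 0.55},{"slide": [0,0,0],"rotation": [-0.02,0.82,0.07],"hand": 0.55},{"slide": [0,0,0],"rotation": [-0.02,0.82,0.07],"hand": 0.55}]'

```text
clock: 18.85
position: [0.6307, -0.1322, 0.1978]
eef_rot: [0.029, 0.969, -0.132, 0.208]
contact_force: [0.1, 0.3, -0.1]
width: 0.549
grip_force: 0.0
```

Call:
send_rows --rows '[{"slide": [0,0,0],"rotation": [-0.02,0.82,0.07],"hand": 0.55},{"slide": [-0.43,0,0.03],"rotation": [0,0,0],"hand": 0.55},{"slide": [-0.43,0,0.03],"rotation": [0,0,0],"hand": 0.55},{"slide": [-0.43,0,0.03],"rotation": [0,0,0],"hand": 0.55},{"slide": [-0.43,0,0.03],"rotation": [0,0,0],"hand": 0.55},{"slide": [-0.43,0,0.03],"rotation": [0,0,0],"hand": 0.55},{"slide": [0,0,0],"rotation": [0,0,0],"hand": 0.55},{"slide": [0,0,0],"rotation": [0,0,0],"hand": 0.55}]'

```text
clock: 19.65
position: [0.5435, -0.1073, 0.1406]
eef_rot: [0.034, 0.961, -0.134, 0.241]
contact_force: [0.7, 0.8, 0.9]
width: 0.55
grip_force: 0.0
```

```bash
cat > s6.py <<'E'
from s5 import *
p,R,o=pose(); Rb=barrel(62); tz=Rb.as_matrix()[:,2]; g=SEAT+.06*M+.019*tz
print(p,o['contact_force'],o['joint_positions']); turn(R,Rb,1); slide(R,p,g,1); slide(Rb,p,g,1)
E
python3 s6.py; python3 s4.py
```

```text
[ 0.5435 -0.1073  0.1406] [0.7343 0.7757 0.8756] [-0.2717  0.0647  2.227  -0.0086  0.3583  1.5844]
turn 1 x [-0.006 -0.035  0.013]
slide 1 x [-0.018 -0.035  2.005]
slide 1 x [-0.012 -0.036  2.005]
[ 0.5435 -0.1073  0.1406] [ 0.454  -0.1296 -0.8815] F [0.7343 0.7757 0.8756] grasp [ 0.5349 -0.1048  0.1573]
seated ends px [[255.0033 220.4005]
 [207.7488 211.6274]]
blobs [(array([214.8, 213.4]), [205, 207, 21, 14], np.int32(217)), (array([238.2, 217.5]), [231, 211, 14, 13], np.int32(125)), (array([254.5, 220.3]), [251, 214, 6, 12], np.int32(26))] line [  0.9846   0.1748 225.4051 215.245 ] el 39.608453461073424
mid of seat axis to seen plane mm 0.6621166933487316 n.up -0.7952830553241629
```

Call:
send_rows --newtons 60 --rows '[{"slide": [0,-0.03,0.33],"rotation": [0,0,0],"hand": 0.55},{"slide": [0,0,0.33],"rotation": [0,0,0],"hand": 0.55},{"slide": [0,0,0.33],"rotation": [0,0,0],"hand": 0.55},{"slide": [0,0,0.33],"rotation": [0,0,0],"hand": 0.55},{"slide": [0,0,0.33],"rotation": [0,0,0],"hand": 0.55},{"slide": [0,0,0.2],"rotation": [0,0,0],"hand": 0.55},{"slide": [0,0,0.12],"rotation": [0,0,0],"hand": 0.55},{"slide": [0,0,0],"rotation": [0,0,0],"hand": 0.55}]'

```text
clock: 20.5
position: [0.5886, -0.1186, 0.053]
eef_rot: [0.034, 0.961, -0.134, 0.24]
contact_force: [0.9, 0.2, -0.3]
width: 0.551
grip_force: 0.0
```

Call:
send_rows --rows '[{"slide": [0,0,0],"rotation": [0,0,0],"hand": 0.2},{"slide": [0,0,0],"rotation": [0,0,0],"hand": 0.2},{"slide": [0,0,0],"rotation": [0,0,0],"hand": 0.2},{"slide": [0,0,0],"rotation": [0,0,0],"hand": 0.2},{"slide": [0,0,0],"rotation": [0,0,0],"hand": 0.2},{"slide": [0,0,0],"rotation": [0,0,0],"hand": 0.2}]'

```text
clock: 21.1
position: [0.588, -0.1191, 0.0541]
eef_rot: [0.034, 0.961, -0.135, 0.241]
contact_force: [-4.0, -4.2, 3.8]
width: 0.283
grip_force: 59.0
```

```bash
python3 s6.py; python3 s4.py; python3 - <<'E'
from s5 import *
p,R,o=pose(); print(R.inv().apply([-S40*c,-S40*s_,C40]),o['width'])
E
```

```text
[ 0.588  -0.1191  0.0541] [-3.9663 -4.1977  3.8345] [-0.27    0.324   2.1543 -0.026   0.1717  1.6035]
turn 1 x [ 0.001 -0.034  0.012]
slide 1 x [-0.014 -0.018  0.045]
slide 1 x [-0.014 -0.018  0.045]
[ 0.588  -0.1191  0.0541] [ 0.4538 -0.1302 -0.8815] F [-3.9663 -4.1977  3.8345] grasp [ 0.5794 -0.1166  0.0709]
seated ends px [[255.0033 220.4005]
 [207.7488 211.6274]]
blobs [(array([214.8, 213.5]), [205, 207, 21, 14], np.int32(219)), (array([235. , 215.8]), [231, 211, 9, 12], np.int32(51))] line [  0.9829   0.1843 220.8111 214.4142] el 40.14489118911922
mid of seat axis to seen plane mm 0.9034354836383598 n.up -0.798976963721918
[-0.205  -0.0001 -0.9788] 0.2852654207598112
```

Call:
send_rows --rows '[{"slide": [-0.02,0,-0.1],"rotation": [0,0,0],"hand": 0.2},{"slide": [-0.02,0,-0.1],"rotation": [0,0,0],"hand": 0.2},{"slide": [-0.04,0,-0.2],"rotation": [0,0,0],"hand": 0.2},{"slide": [-0.08,0,-0.4],"rotation": [0,0,0],"hand": 0.2},{"slide": [-0.08,0,-0.4],"rotation": [0,0,0],"hand": 0.2},{"slide": [-0.08,0,-0.4],"rotation": [0,0,0],"hand": 0.2},{"slide": [-0.08,0,-0.4],"rotation": [0,0,0],"hand": 0.2},{"slide": [-0.08,0,-0.4],"rotation": [0,0,0],"hand": 0.2},{"slide": [0,0,0],"rotation": [0,0,0],"hand": 0.2}]'

```text
clock: 22.05
position: [0.5125, -0.0964, 0.1495]
eef_rot: [0.034, 0.96, -0.134, 0.242]
contact_force: [-0.1, -0.5, -0.4]
width: 0.288
grip_force: 59.0
```

```bash
cat > s7.py <<'E'
from s5 import *
p,R,o=pose(); print(p,o['grip_force'],o['joint_positions'])
Rc,gc=casepose(62); tzc=Rc.as_matrix()[:,2]; gc=gc+.019*tzc; v=np.array([.46,.03,.26])
slide(R,p,v); print((R.inv()*Rc).magnitude()*57.3); 
# two-stage: bring level first (about tool y), then turn about the world's z
Rdn=R*Ro.from_euler('y',-40,degrees=True); turn(R,Rdn); turn(Rdn,Rc); 
d=(Rdn.inv()*Rc).as_rotvec(); q=o['joint_positions']
for f in np.linspace(0,1,5):
    q,e=ik(v,Rdn*Ro.from_rotvec(f*d),q); print(q,round(e,4))
slide(Rc,v,gc+[0,0,.12]); slide(Rc,gc+[0,0,.12],gc)
E
python3 s7.py
```

```text
[ 0.5125 -0.0964  0.1495] 58.96408438682556 [-0.2664 -0.0197  2.2903 -0.0139  0.3782  1.5935]
slide 3 x [-0.151 -0.715 -0.917]
122.98901881890652
turn 8 x [ 0. -1. -0.]
turn 24 x [-0.204 -0.001 -0.97 ]
[-0.0599  0.0884  1.8509  0.0447  1.4031  1.7764] 0.0
[ 0.0043  0.0938  1.8452 -0.0495  1.4033  1.347 ] 0.0
[ 0.0624  0.0689  1.8722 -0.1365  1.3615  0.9123] 0.0
[ 0.1025  0.0178  1.9258 -0.201   1.284   0.4598] 0.0
[ 0.1129 -0.0506  1.9932 -0.2249  1.1839 -0.0303] 0.0
slide 3 x [0.765 0.701 0.646]
slide 3 x [ 0.166 -0.     0.783]
```

Call:
send_rows --rows '[{"slide": [-0.09,-0.43,-0.55],"rotation": [0,0,0],"hand": 0.2},{"slide": [-0.09,-0.43,-0.55],"rotation": [0,0,0],"hand": 0.2},{"slide": [-0.09,-0.43,-0.55],"rotation": [0,0,0],"hand": 0.2},{"slide": [-0.09,-0.43,-0.55],"rotation": [0,0,0],"hand": 0.2},{"slide": [-0.09,-0.43,-0.55],"rotation": [0,0,0],"hand": 0.2},{"slide": [0,0,0],"rotation": [0,-1,0],"hand": 0.2},{"slide": [0,0,0],"rotation": [0,-1,0],"hand": 0.2},{"slide": [0,0,0],"rotation": [0,-1,0],"hand": 0.2},{"slide": [0,0,0],"rotation": [0,-1,0],"hand": 0.2},{"slide": [0,0,0],"rotation": [0,-1,0],"hand": 0.2}]'

```text
clock: 23.05
position: [0.4612, 0.0299, 0.2581]
eef_rot: [0.003, 0.99, -0.138, 0.025]
contact_force: [0.4, -0.5, 0.2]
width: 0.284
grip_force: 59.1
```

Call:
send_rows --rows '[{"slide": [0,0,0],"rotation": [0,-1,0],"hand": 0.2},{"slide": [0,0,0],"rotation": [0,-1,0],"hand": 0.2},{"slide": [0,0,0],"rotation": [0,-1,0],"hand": 0.2},{"slide": [0,0,0],"rotation": [-0.2,0,-0.97],"hand": 0.2},{"slide": [0,0,0],"rotation": [-0.2,0,-0.97],"hand": 0.2},{"slide": [0,0,0],"rotation": [-0.2,0,-0.97],"hand": 0.2},{"slide": [0,0,0],"rotation": [-0.2,0,-0.97],"hand": 0.2},{"slide": [0,0,0],"rotation": [-0.2,0,-0.97],"hand": 0.2},{"slide": [0,0,0],"rotation": [-0.2,0,-0.97],"hand": 0.2},{"slide": [0,0,0],"rotation": [-0.2,0,-0.97],"hand": 0.2}]'

```text
clock: 24.05
position: [0.4612, 0.0298, 0.2574]
eef_rot: [0.016, 0.981, 0.164, -0.103]
contact_force: [-0.6, -0.3, -1.2]
width: 0.281
grip_force: 59.1
```

Call:
send_rows --rows '[{"slide": [0,0,0],"rotation": [-0.2,0,-0.97],"hand": 0.2},{"slide": [0,0,0],"rotation": [-0.2,0,-0.97],"hand": 0.2},{"slide": [0,0,0],"rotation": [-0.2,0,-0.97],"hand": 0.2},{"slide": [0,0,0],"rotation": [-0.2,0,-0.97],"hand": 0.2},{"slide": [0,0,0],"rotation": [-0.2,0,-0.97],"hand": 0.2},{"slide": [0,0,0],"rotation": [-0.2,0,-0.97],"hand": 0.2},{"slide": [0,0,0],"rotation": [-0.2,0,-0.97],"hand": 0.2},{"slide": [0,0,0],"rotation": [-0.2,0,-0.97],"hand": 0.2},{"slide": [0,0,0],"rotation": [-0.2,0,-0.97],"hand": 0.2},{"slide": [0,0,0],"rotation": [-0.2,0,-0.97],"hand": 0.2}]'

```text
clock: 25.05
position: [0.4611, 0.0298, 0.2575]
eef_rot: [0.055, 0.822, 0.56, -0.086]
contact_force: [0.4, -0.3, -1.2]
width: 0.282
grip_force: 59.1
```

Call:
send_rows --rows '[{"slide": [0,0,0],"rotation": [-0.2,0,-0.97],"hand": 0.2},{"slide": [0,0,0],"rotation": [-0.2,0,-0.97],"hand": 0.2},{"slide": [0,0,0],"rotation": [-0.2,0,-0.97],"hand": 0.2},{"slide": [0,0,0],"rotation": [-0.2,0,-0.97],"hand": 0.2},{"slide": [0,0,0],"rotation": [-0.2,0,-0.97],"hand": 0.2},{"slide": [0,0,0],"rotation": [-0.2,0,-0.97],"hand": 0.2},{"slide": [0,0,0],"rotation": [-0.2,0,-0.97],"hand": 0.2},{"slide": [0,0,0],"rotation": [0,0,0],"hand": 0.2}]'

```text
clock: 25.85
position: [0.4606, 0.0297, 0.2576]
eef_rot: [0.077, 0.62, 0.778, -0.064]
contact_force: [0.2, -0.3, -0.4]
width: 0.281
grip_force: 59.1
```

```bash
cat > s8.py <<'E'
from s5 import *
p,R,o=pose(); print(p,o['grip_force'],o['contact_force'],o['joint_positions'])
Rc,gc=casepose(62); tzc=Rc.as_matrix()[:,2]; gc=gc+.019*tzc
turn(R,Rc,1); slide(R,p,gc+[0,0,.07],1); slide(R,p,gc,1); print('up in tool',R.inv().apply([0,0,1]),'marker now',R.apply([np.sin(np.radians(102)),0,np.cos(np.radians(102))]),'CY',CY)
E
python3 s8.py; python3 - <<'E'
from blue import *
axis('scene',.3,.6,-.1,.15,.15)
E
```

```text
[0.4606 0.0297 0.2576] 59.103153347969055 [ 0.2114 -0.2885 -0.4476] [ 0.1068 -0.0437  1.9905 -0.2162  1.1839 -0.0387]
turn 1 x [-0.059 -0.098 -0.002]
slide 1 x [2.476 2.106 2.876]
slide 1 x [2.755 2.113 4.248]
up in tool [-0.1995 -0.005  -0.9799] marker now [-0.2237  0.9746  0.0086] CY [-0.225   0.9744  0.    ]
scene 424 mean [0.4566 0.0787 0.2802] axis [-0.2322  0.9727  0.0014] az,el [103.4267   0.079 ] ends [ 0.4803 -0.0203  0.2801] [0.4466 0.1205 0.2803] len 0.1448316735953558
```

Call:
send_rows --rows '[{"slide": [0.35,0.3,0.41],"rotation": [0,0,0],"hand": 0.2},{"slide": [0.35,0.3,0.41],"rotation": [0,0,0],"hand": 0.2},{"slide": [0.35,0.3,0.41],"rotation": [0,0,0],"hand": 0.2},{"slide": [0.35,0.3,0.41],"rotation": [0,0,0],"hand": 0.2},{"slide": [0.35,0.3,0.41],"rotation": [0,0,0],"hand": 0.2},{"slide": [0.35,0.3,0.41],"rotation": [0,0,0],"hand": 0.2},{"slide": [0.35,0.3,0.41],"rotation": [0,0,0],"hand": 0.2},{"slide": [0,0,0],"rotation": [0,0,0],"hand": 0.2},{"slide": [0,0,0],"rotation": [0,0,0],"hand": 0.2}]'

```text
clock: 26.8
position: [0.542, 0.1417, 0.092]
eef_rot: [0.077, 0.62, 0.778, -0.065]
contact_force: [0.1, -0.9, -0.9]
width: 0.284
grip_force: 59.2
```

```bash
python3 s8.py; python3 - <<'E'
from blue import *
grab('top')
m,w=axis('scene',.4,.66,.02,.3,.08); L=np.array([(m[:2]-CASE)@CX[:2],(m[:2]-CASE)@CY[:2]]); print('local of surface mean',L)
E
```

```text
[0.542  0.1417 0.092 ] 59.16785717010498 [ 0.0673 -0.9485 -0.9146] [ 0.2912  0.381   1.8683 -0.2522  0.9278  0.2206]
turn 1 x [-0.077 -0.086 -0.003]
slide 1 x [0.034 0.003 0.004]
slide 1 x [0.315 0.012 1.375]
up in tool [-0.2006 -0.0066 -0.9797] marker now [-0.2233  0.9747  0.0075] CY [-0.225   0.9744  0.    ]
scene 386 mean [0.5364 0.192  0.1167] axis [-0.2396  0.9709  0.0017] az,el [103.865    0.0972] ends [0.5612 0.0914 0.1165] [0.5267 0.2315 0.1168] len 0.14434422969971047
local of surface mean [-0.0253  0.0296]
```

Call:
send_rows --rows '[{"slide": [0.05,0,0.2],"rotation": [0,0,0],"hand": 0.2},{"slide": [0.05,0,0.2],"rotation": [0,0,0],"hand": 0.2},{"slide": [0.05,0,0.2],"rotation": [0,0,0],"hand": 0.2},{"slide": [0.05,0,0.2],"rotation": [0,0,0],"hand": 0.2},{"slide": [0.05,0,0.2],"rotation": [0,0,0],"hand": 0.2},{"slide": [0.04,0,0.2],"rotation": [0,0,0],"hand": 0.2},{"slide": [0,0,0],"rotation": [0,0,0],"hand": 0.2},{"slide": [0,0,0],"rotation": [0,0,0],"hand": 0.2}]'

```text
clock: 27.7
position: [0.5417, 0.1439, 0.0307]
eef_rot: [0.077, 0.62, 0.778, -0.065]
contact_force: [-0.2, 0.2, -0.3]
width: 0.28
grip_force: 59.2
```

Call:
send_rows --rows '[{"slide": [0.01,0,0.04],"rotation": [0,0,0],"hand": 0.2},{"slide": [0.01,0,0.04],"rotation": [0,0,0],"hand": 0.2},{"slide": [0,0,0],"rotation": [0,0,0],"hand": 0.2},{"slide": [0,0,0],"rotation": [0,0,0],"hand": 0.2}]'

```text
clock: 28.1
position: [0.542, 0.1442, 0.0273]
eef_rot: [0.078, 0.62, 0.778, -0.064]
contact_force: [-0.1, 0.0, 0.0]
width: 0.287
grip_force: 59.2
```

```bash
python3 s8.py; python3 - <<'E'
from blue import *
m,w=axis('scene',.4,.66,.02,.3,.02); L=np.array([(m[:2]-CASE)@CX[:2],(m[:2]-CASE)@CY[:2]]); print('local of surface mean',L)
E
```

```text
[0.542  0.1442 0.0273] 59.16669309139252 [-0.1235  0.001   0.0231] [ 0.2952  0.4851  1.8838 -0.2787  0.8101  0.2659]
turn 1 x [-0.043 -0.093 -0.007]
slide 1 x [-0.271 -0.012 -1.253]
slide 1 x [ 0.009 -0.007  0.118]
up in tool [-0.2    -0.0035 -0.9798] marker now [-0.2236  0.9747  0.0081] CY [-0.225   0.9744  0.    ]
scene 212 mean [0.5291 0.2135 0.0515] axis [ 0.1305 -0.9912  0.0231] az,el [-82.5024   1.3258] ends [0.5263 0.2346 0.051 ] [0.5452 0.0915 0.0544] len 0.1444208401909502
local of surface mean [-0.0275  0.0522]
```

Still free of contact, about 6 mm above the seat height. I lower it in small steps.

Call:
send_rows --rows '[{"slide": [0.01,0,0.04],"rotation": [0,0,0],"hand": 0.2},{"slide": [0,0,0.04],"rotation": [0,0,0],"hand": 0.2},{"slide": [0,0,0],"rotation": [0,0,0],"hand": 0.2},{"slide": [0,0,0],"rotation": [0,0,0],"hand": 0.2}]'

```text
clock: 28.55
position: [0.5423, 0.1441, 0.0235]
eef_rot: [0.078, 0.62, 0.778, -0.064]
contact_force: [-0.2, 1.2, 3.0]
width: 0.286
grip_force: 59.7
```

Call:
send_rows --rows '[{"slide": [0,0,0.02],"rotation": [0,0,0],"hand": 0.2},{"slide": [0,0,0],"rotation": [0,0,0],"hand": 0.2},{"slide": [0,0,0],"rotation": [0,0,0],"hand": 0.2}]'

```text
clock: 28.85
position: [0.5423, 0.1441, 0.0234]
eef_rot: [0.078, 0.62, 0.778, -0.064]
contact_force: [-3.9, 1.9, 9.4]
width: 0.282
grip_force: 60.5
```

```bash
python3 s8.py
```

```text
[0.5423 0.1441 0.0234] 60.46791315078735 [-3.8579  1.9078  9.3975] [ 0.2949  0.492   1.8836 -0.2805  0.8034  0.2685]
turn 1 x [-0.041 -0.093 -0.011]
slide 1 x [-0.284 -0.019 -1.33 ]
slide 1 x [-0.004 -0.014  0.042]
up in tool [-0.2    -0.0033 -0.9798] marker now [-0.2233  0.9747  0.0081] CY [-0.225   0.9744  0.    ]
```

Call:
send_rows --newtons 20 --rows '[{"slide": [0,0,0],"rotation": [0,0,0],"hand": 0.3},{"slide": [0,0,0],"rotation": [0,0,0],"hand": 0.35},{"slide": [0,0,0],"rotation": [0,0,0],"hand": 0.45},{"slide": [0,0,0],"rotation": [0,0,0],"hand": 0.55},{"slide": [0,0,0],"rotation": [0,0,0],"hand": 0.55},{"slide": [0,0,0],"rotation": [0,0,0],"hand": 0.55}]'

```text
clock: 29.45
position: [0.5418, 0.1435, 0.0218]
eef_rot: [0.077, 0.62, 0.778, -0.064]
contact_force: [-0.6, -0.3, 0.3]
width: 0.552
grip_force: 0.0
```

Call:
send_rows --rows '[{"slide": [0,0,-0.2],"rotation": [0,0,0],"hand": 0.55},{"slide": [0,0,-0.3],"rotation": [0,0,0],"hand": 0.55},{"slide": [0,0,-0.5],"rotation": [0,0,0],"hand": 0.55},{"slide": [0,0,-0.7],"rotation": [0,0,0],"hand": 0.55},{"slide": [0,0,-0.7],"rotation": [0,0,0],"hand": 0.55},{"slide": [0,0,-0.7],"rotation": [0,0,0],"hand": 0.55},{"slide": [-0.3,-0.5,-0.7],"rotation": [0,0,0],"hand": 0.55},{"slide": [-0.3,-0.5,-0.7],"rotation": [0,0,0],"hand": 0.55},{"slide": [-0.3,-0.5,-0.7],"rotation": [0,0,0],"hand": 0.55},{"slide": [0,0,0],"rotation": [0,0,0],"hand": 0.55}]'

```text
clock: 30.45
position: [0.4694, 0.135, 0.294]
eef_rot: [0.081, 0.62, 0.778, -0.059]
contact_force: [0.7, -0.0, 1.3]
width: 0.548
grip_force: 0.0
```

```bash
cat > s9.py <<'E'
from plan import *
p,R,o=pose(); print(p,o['contact_force'],o['joint_positions'],o['width'])
for n in('scene','top'):
    d=grab(n); vv,uu=np.mgrid[0:384,0:512]; P=cloud(d,np.c_[uu.ravel(),vv.ravel()]); L=np.c_[(P[:,:2]-CASE)@CX[:2],(P[:,:2]-CASE)@CY[:2],P[:,2]]
    hsv=cv2.cvtColor(d['img'],cv2.COLOR_RGB2HSV).reshape(-1,3); b=(hsv[:,0]>98)&(hsv[:,0]<126)&(hsv[:,1]>100)&(abs(L[:,0])<.08)&(abs(L[:,1])<.1)&(L[:,2]>.03)&(L[:,2]<.075)
    if b.sum()>10:
        Q=L[b]; f=np.polyfit(Q[:,1],Q[:,0],1); fz=np.polyfit(Q[:,1],Q[:,2],1); print(n,b.sum(),'mean',Q.mean(0),'x slope',f[0],'z slope',fz[0],'y ends',np.percentile(Q[:,1],[1,99]))
    k=(abs(L[:,1])<.13)&(L[:,0]>-.02)&(L[:,0]<.2)&(L[:,2]>.255)&(L[:,2]<.3); Q=L[k]
    if len(Q)>10: print(n,'bar',len(Q),np.median(Q,0),'x range',np.percentile(Q[:,0],[3,97]),'y',np.percentile(Q[:,1],[2,98]),'z',np.percentile(Q[:,2],[3,97]))
cv2.imwrite('pics/case1.png',cv2.resize(d['img'][90:215,70:220],None,fx=4,fy=4,interpolation=2)[...,::-1])
E
python3 s9.py
```

```text
[0.4694 0.135  0.294 ] [ 0.7113 -0.0436  1.2849] [ 0.3206 -0.0011  1.8735 -0.2093  1.2858  0.1567] 0.5480144275285249
scene 261 mean [-0.0267  0.0384  0.046 ] x slope 0.002949311670242093 z slope 0.026045547824563735 y ends [-0.0704  0.0727]
scene bar 649 [0.1005 0.0017 0.269 ] x range [0.0935 0.1042] y [-0.0535  0.0514] z [0.2626 0.2717]
top 181 mean [-0.0334  0.0208  0.0497] x slope 0.00019799113876459672 z slope -0.019235031379392697 y ends [-0.0656  0.0748]
top bar 211 [0.0942 0.0056 0.2704] x range [0.0896 0.1017] y [-0.0527  0.0539] z [0.2637 0.2738]
```

View pics/case1.png

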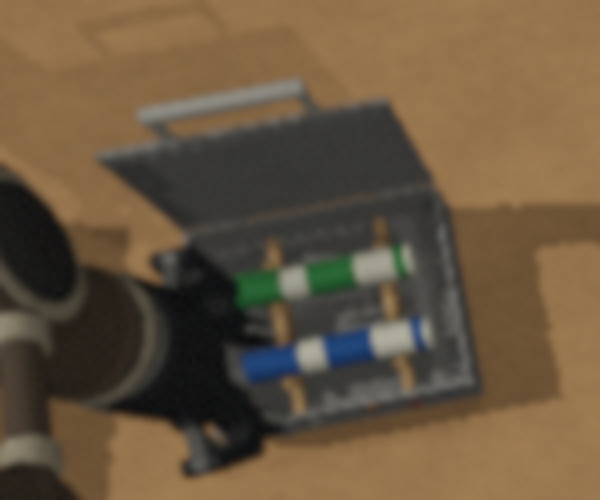

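The crop shows the blue marker lying in both front notches, parallel to the green one, from crop (243,367) to (430,330). The lid is still open with its bar at crop (220,100). Next is the bar.

```bash
cat > lid.py <<'E'
from fk import *
HX,HZ=.083,.0625; Rl=tool([0,0,-1],CX)
def bar(th): return np.r_[CASE,0]+(HX-.204*np.cos(th)+.006*np.sin(th))*CX+np.array([0,0,HZ+.204*np.sin(th)+.006*np.cos(th)])
E
python3 - <<'E'
from lid import *
p,R,o=pose(); b=bar(1.6115); tcp=b-[0,0,.019]; print('bar',b); turn(R,Rl); v=tcp+[0,0,.09]; w=np.r_[p[:2],v[2]]
slide(R,p,w,1); slide(Rl,w,v,1); slide(Rl,v,tcp,1)
q=o['joint_positions']
for x in(w,v,tcp,bar(.8)-[0,0,.019],bar(0)-[0,0,.019]): q,e=ik(x,Rl,q); print(q,round(e,4))
E
```

```text
bar [0.6625 0.1907 0.2661]
turn 3 x [ 0.007  0.766 -0.006]
slide 1 x [-0.192  0.002 -0.944]
slide 1 x [0.208 4.026 0.   ]
slide 1 x [0.  0.  1.8]
[ 0.1917 -0.047   1.8196 -0.      1.369  -0.0352] 0.0
[ 0.2171  0.3649  1.3467  0.      1.43   -0.0098] 0.0
[ 0.2171  0.4185  1.4517 -0.      1.2713 -0.0098] 0.0
[ 0.2143  0.1807  1.8736 -0.      1.0873 -0.0126] 0.0
[ 0.2126  0.2878  2.1024 -0.      0.7514 -0.0143] 0.0
```

Call:
send_rows --rows '[{"slide": [-0.1,0,-0.47],"rotation": [0,0,0],"hand": 0.5},{"slide": [-0.1,0,-0.47],"rotation": [0,0,0],"hand": 0.5},{"slide": [0,0,0],"rotation": [0,0.77,0],"hand": 0.5},{"slide": [0,0,0],"rotation": [0,0.77,0],"hand": 0.5},{"slide": [0,0,0],"rotation": [0,0.77,0],"hand": 0.5},{"slide": [0.04,0.57,0],"rotation": [0,0,0],"hand": 0.5},{"slide": [0.04,0.57,0],"rotation": [0,0,0],"hand": 0.5},{"slide": [0.03,0.57,0],"rotation": [0,0,0],"hand": 0.5},{"slide": [0.03,0.57,0],"rotation": [0,0,0],"hand": 0.5},{"slide": [0.03,0.57,0],"rotation": [0,0,0],"hand": 0.5}]'

```text
clock: 31.55
position: [0.6061, 0.1751, 0.3313]
eef_rot: [-0.002, 0.623, 0.782, -0.003]
contact_force: [-0.4, 0.1, 0.3]
width: 0.498
grip_force: 0.0
```

Call:
send_rows --rows '[{"slide": [0.03,0.57,0],"rotation": [0,0,0],"hand": 0.5},{"slide": [0.03,0.57,0],"rotation": [0,0,0],"hand": 0.5},{"slide": [0,0,0],"rotation": [0,0,0],"hand": 0.5},{"slide": [0,0,0],"rotation": [0,0,0],"hand": 0.5}]'

```text
clock: 31.95
position: [0.6598, 0.1905, 0.3306]
eef_rot: [-0.003, 0.623, 0.782, -0.003]
contact_force: [-0.2, -0.5, 0.1]
width: 0.501
grip_force: 0.0
```

```bash
cat > s10.py <<'E'
from lid import *
p,R,o=pose(); print(p,o['contact_force'],o['width']); turn(R,Rl,1); slide(R,p,bar(1.6115)-[0,0,.019],1)
E
python3 s10.py
```

```text
[0.6598 0.1905 0.3306] [-0.2007 -0.5084  0.1211] 0.5006065473250543
turn 1 x [-0.097 -0.005 -0.012]
slide 1 x [-0.008  0.067  1.67 ]
```

Call:
send_rows --newtons 40 --rows '[{"slide": [0,0.06,0.33],"rotation": [0,0,0],"hand": 0.5},{"slide": [0,0,0.33],"rotation": [0,0,0],"hand": 0.5},{"slide": [0,0,0.33],"rotation": [0,0,0],"hand": 0.5},{"slide": [0,0,0.33],"rotation": [0,0,0],"hand": 0.5},{"slide": [0,0,0.33],"rotation": [0,0,0],"hand": 0.5},{"slide": [0,0,0],"rotation": [0,0,0],"hand": 0.5}]'

```text
clock: 32.55
position: [0.6604, 0.1903, 0.2464]
eef_rot: [-0.004, 0.623, 0.782, -0.004]
contact_force: [0.1, 0.7, -1.3]
width: 0.502
grip_force: 0.0
```

Call:
send_rows --rows '[{"slide": [0,0,0],"rotation": [0,0,0],"hand": 0.05},{"slide": [0,0,0],"rotation": [0,0,0],"hand": 0.05},{"slide": [0,0,0],"rotation": [0,0,0],"hand": 0.05},{"slide": [0,0,0],"rotation": [0,0,0],"hand": 0.05},{"slide": [0,0,0],"rotation": [0,0,0],"hand": 0.05},{"slide": [0,0,0],"rotation": [0,0,0],"hand": 0.05}]'

```text
clock: 33.15
position: [0.6636, 0.1911, 0.2523]
eef_rot: [-0.001, 0.623, 0.782, -0.0]
contact_force: [0.0, 0.2, 4.0]
width: 0.127
grip_force: 39.2
```

```bash
cat > s11.py <<'E'
from lid import *
import sys
th1,n=float(sys.argv[1]),int(sys.argv[2])
p,R,o=pose(); g=p+[0,0,.019]; lx=(g[:2]-CASE)@CX[:2]; ly=(g[:2]-CASE)@CY[:2]
# angle from the grasp point, and how far it is off the bar's circle
a=np.arctan2(g[2]-HZ,HX-lx); th=a-np.arctan2(.006,.204); rad=np.hypot(g[2]-HZ,HX-lx)-np.hypot(.204,.006)
print(p,'F',o['contact_force'],'w',o['width'],o['grip_force'],'th',th,'radial err mm',rad*1000,'ly',ly); turn(R,Rl,1)
ths=np.linspace(th,th1,n+1); B=np.array([bar(t) for t in ths]); r0=np.hypot(.204,.006)
c0=np.r_[CASE,HZ]+HX*CX
B=c0+(B-c0)*(1+rad/r0*np.linspace(1,float(sys.argv[3]) if len(sys.argv)>3 else 1,n+1))[:,None]
print(np.round(np.c_[np.diff(B@CX),-np.diff(B[:,2])]/.05,2).tolist())
E
python3 s11.py 1.2 10
```

```text
[0.6636 0.1911 0.2523] F [0.0122 0.2193 4.0183] w 0.1265488691910897 39.232213497161865 th 1.6152268633499935 radial err mm 5.264977340593363 ly 0.00015270873731585745
turn 1 x [-0.016 -0.003 -0.016]
[[-0.17, -0.01], [-0.17, -0.0], [-0.17, 0.01], [-0.17, 0.01], [-0.17, 0.02], [-0.17, 0.03], [-0.17, 0.03], [-0.17, 0.04], [-0.17, 0.05], [-0.16, 0.05]]
```

```bash
cat > s11.py <<'E'
from lid import *
import sys
th1,n,dz=float(sys.argv[1]),int(sys.argv[2]),float(sys.argv[3])
p,R,o=pose(); g=p+[0,0,.019-dz]; lx=(g[:2]-CASE)@CX[:2]; ly=(g[:2]-CASE)@CY[:2]
a=np.arctan2(g[2]-HZ,HX-lx); th=a-np.arctan2(.006,.204); rad=np.hypot(g[2]-HZ,HX-lx)-np.hypot(.204,.006)
F=np.array(o['contact_force']); print(p,'F',F,'Fx',F@CX,'w',round(o['width'],3),o['grip_force'],'th',th,'radial err mm',rad*1000,'ly',ly); turn(R,Rl,1)
B=np.array([bar(t) for t in np.linspace(th,th1,n+1)])
print(np.round(np.c_[np.diff(B@CX),-np.diff(B[:,2])]/.05,2).tolist())
E
python3 s11.py 1.25 10 .0052
```

```text
[0.6636 0.1911 0.2523] F [0.0122 0.2193 4.0183] Fx 0.06120315583978524 w 0.127 39.232213497161865 th 1.6171056489569573 radial err mm 0.07950496951403263 ly 0.00015270873731585745
turn 1 x [-0.016 -0.003 -0.016]
[[-0.15, -0.01], [-0.15, -0.0], [-0.15, 0.0], [-0.15, 0.01], [-0.15, 0.01], [-0.15, 0.02], [-0.15, 0.02], [-0.15, 0.03], [-0.15, 0.04], [-0.14, 0.04]]
```

Call:
send_rows --rows '[{"slide": [0,-0.1,0],"rotation": [0,0,0],"hand": 0.05},{"slide": [0,-0.15,0],"rotation": [0,0,0],"hand": 0.05},{"slide": [0,-0.15,0.01],"rotation": [0,0,0],"hand": 0.05},{"slide": [0,-0.15,0.01],"rotation": [0,0,0],"hand": 0.05},{"slide": [0,-0.15,0.02],"rotation": [0,0,0],"hand": 0.05},{"slide": [0,0,0],"rotation": [0,0,0],"hand": 0.05}]'

```text
clock: 33.75
position: [0.628, 0.1828, 0.2508]
eef_rot: [-0.001, 0.623, 0.782, -0.001]
contact_force: [-0.6, -0.6, 7.6]
width: 0.124
grip_force: 42.0
```

```bash
python3 s11.py 1.0 10 .0052
```

```text
[0.628  0.1828 0.2508] F [-0.6155 -0.5602  7.603 ] Fx -0.725715199854163 w 0.124 41.9560182094574 th 1.4371946768581059 radial err mm -0.8895915131957033 ly 8.71563157207393e-05
turn 1 x [-0.032  0.001 -0.015]
[[-0.18, 0.02], [-0.18, 0.03], [-0.17, 0.04], [-0.17, 0.05], [-0.17, 0.05], [-0.17, 0.06], [-0.17, 0.07], [-0.16, 0.07], [-0.16, 0.08], [-0.15, 0.09]]
```

Call:
send_rows --rows '[{"slide": [0,-0.18,0],"rotation": [0,0,0],"hand": 0.05},{"slide": [0,-0.18,0.01],"rotation": [0,0,0],"hand": 0.05},{"slide": [0,-0.17,0.03],"rotation": [0,0,0],"hand": 0.05},{"slide": [0,-0.17,0.05],"rotation": [0,0,0],"hand": 0.05},{"slide": [0,-0.17,0.05],"rotation": [0,0,0],"hand": 0.05},{"slide": [0,-0.17,0.06],"rotation": [0,0,0],"hand": 0.05},{"slide": [0,-0.17,0.07],"rotation": [0,0,0],"hand": 0.05},{"slide": [0,-0.16,0.07],"rotation": [0,0,0],"hand": 0.05},{"slide": [0,-0.16,0.08],"rotation": [0,0,0],"hand": 0.05},{"slide": [0,-0.15,0.09],"rotation": [0,0,0],"hand": 0.05}]'

```text
clock: 34.75
position: [0.5459, 0.1639, 0.2232]
eef_rot: [-0.001, 0.623, 0.782, -0.002]
contact_force: [2.5, -1.2, 0.4]
width: 0.123
grip_force: 40.6
```

```bash
python3 s11.py 0.65 10 .005
```

```text
[0.5459 0.1639 0.2232] F [ 2.5473 -1.2334  0.3983] Fx 2.2045159169232353 w 0.123 40.560382604599 th 0.9986382365764921 radial err mm -0.09297339399866322 ly 0.00015840255373881062
turn 1 x [-0.052  0.    -0.015]
[[-0.12, 0.08], [-0.12, 0.08], [-0.11, 0.08], [-0.11, 0.09], [-0.11, 0.09], [-0.11, 0.1], [-0.1, 0.1], [-0.1, 0.1], [-0.1, 0.11], [-0.09, 0.11]]
```

Call:
send_rows --rows '[{"slide": [0,-0.12,0.08],"rotation": [0,0,0],"hand": 0.05},{"slide": [0,-0.12,0.08],"rotation": [0,0,0],"hand": 0.05},{"slide": [0,-0.11,0.08],"rotation": [0,0,0],"hand": 0.05},{"slide": [0,-0.11,0.09],"rotation": [0,0,0],"hand": 0.05},{"slide": [0,-0.11,0.09],"rotation": [0,0,0],"hand": 0.05},{"slide": [0,-0.11,0.1],"rotation": [0,0,0],"hand": 0.05},{"slide": [0,-0.1,0.1],"rotation": [0,0,0],"hand": 0.05},{"slide": [0,-0.1,0.1],"rotation": [0,0,0],"hand": 0.05},{"slide": [0,-0.1,0.11],"rotation": [0,0,0],"hand": 0.05},{"slide": [0,-0.09,0.11],"rotation": [0,0,0],"hand": 0.05}]'

```text
clock: 35.75
position: [0.4937, 0.152, 0.1765]
eef_rot: [-0.001, 0.623, 0.782, -0.002]
contact_force: [1.5, -2.0, 0.1]
width: 0.12
grip_force: 40.2
```

```bash
python3 s11.py 0.3 10 .005
```

```text
[0.4937 0.152  0.1765] F [ 1.4744 -1.9695  0.0633] Fx 0.9935530964513691 w 0.12 40.15992522239685 th 0.6490762824966467 radial err mm -0.06120612249296831 ly 0.0002980455825746608
turn 1 x [-0.053 -0.001 -0.016]
[[-0.09, 0.11], [-0.08, 0.12], [-0.08, 0.12], [-0.08, 0.12], [-0.07, 0.12], [-0.07, 0.13], [-0.06, 0.13], [-0.06, 0.13], [-0.05, 0.13], [-0.05, 0.13]]
```

Call:
send_rows --rows '[{"slide": [0,-0.09,0.11],"rotation": [0,0,0],"hand": 0.05},{"slide": [0,-0.08,0.12],"rotation": [0,0,0],"hand": 0.05},{"slide": [0,-0.08,0.12],"rotation": [0,0,0],"hand": 0.05},{"slide": [0,-0.08,0.12],"rotation": [0,0,0],"hand": 0.05},{"slide": [0,-0.07,0.12],"rotation": [0,0,0],"hand": 0.05},{"slide": [0,-0.07,0.13],"rotation": [0,0,0],"hand": 0.05},{"slide": [0,-0.06,0.13],"rotation": [0,0,0],"hand": 0.05},{"slide": [0,-0.06,0.13],"rotation": [0,0,0],"hand": 0.05},{"slide": [0,-0.05,0.13],"rotation": [0,0,0],"hand": 0.05},{"slide": [0,-0.05,0.13],"rotation": [0,0,0],"hand": 0.05}]'

```text
clock: 36.75
position: [0.4605, 0.1445, 0.1147]
eef_rot: [-0.001, 0.623, 0.782, -0.001]
contact_force: [2.3, -3.3, 0.2]
width: 0.124
grip_force: 39.3
```

```bash
python3 s11.py 0.03 10 .005
```

```text
[0.4605 0.1445 0.1147] F [ 2.2938 -3.2818  0.213 ] Fx 1.4967507798562785 w 0.124 39.304518699645996 th 0.30099614105417255 radial err mm -0.10190798199705142 ly 0.00039754901317912524
turn 1 x [-0.041 -0.002 -0.016]
[[-0.03, 0.11], [-0.03, 0.11], [-0.03, 0.11], [-0.03, 0.11], [-0.02, 0.11], [-0.02, 0.11], [-0.02, 0.11], [-0.01, 0.11], [-0.01, 0.11], [-0.01, 0.11]]
```

Call:
send_rows --rows '[{"slide": [0,-0.03,0.11],"rotation": [0,0,0],"hand": 0.05},{"slide": [0,-0.03,0.11],"rotation": [0,0,0],"hand": 0.05},{"slide": [0,-0.03,0.11],"rotation": [0,0,0],"hand": 0.05},{"slide": [0,-0.03,0.11],"rotation": [0,0,0],"hand": 0.05},{"slide": [0,-0.02,0.11],"rotation": [0,0,0],"hand": 0.05},{"slide": [0,-0.02,0.11],"rotation": [0,0,0],"hand": 0.05},{"slide": [0,-0.02,0.11],"rotation": [0,0,0],"hand": 0.05},{"slide": [0,-0.01,0.11],"rotation": [0,0,0],"hand": 0.05},{"slide": [0,-0.01,0.11],"rotation": [0,0,0],"hand": 0.05},{"slide": [0,0,0],"rotation": [0,0,0],"hand": 0.05}]'

```text
clock: 37.75
position: [0.4507, 0.1424, 0.0649]
eef_rot: [-0.001, 0.623, 0.782, -0.001]
contact_force: [4.1, -0.6, -5.7]
width: 0.119
grip_force: 38.9
```

```bash
python3 s11.py 0.0 5 .005
```

```text
[0.4507 0.1424 0.0649] F [ 4.0795 -0.6262 -5.6686] Fx 3.834048834632667 w 0.119 38.926926255226135 th 0.051139600505194574 radial err mm -0.4924559007467022 ly 0.0006211216679251361
turn 1 x [-0.039 -0.006 -0.018]
[[-0.0, 0.04], [-0.0, 0.04], [-0.0, 0.04], [-0.0, 0.04], [-0.0, 0.04]]
```

Call:
send_rows --rows '[{"slide": [0,0,0.05],"rotation": [0,0,0],"hand": 0.05},{"slide": [0,0,0.05],"rotation": [0,0,0],"hand": 0.05},{"slide": [0,0,0.05],"rotation": [0,0,0],"hand": 0.05},{"slide": [0,0,0.04],"rotation": [0,0,0],"hand": 0.05},{"slide": [0,0,0.04],"rotation": [0,0,0],"hand": 0.05},{"slide": [0,0,0],"rotation": [0,0,0],"hand": 0.05}]'

```text
clock: 38.35
position: [0.4503, 0.1424, 0.0564]
eef_rot: [-0.002, 0.623, 0.782, -0.002]
contact_force: [-5.6, -3.5, 19.4]
width: 0.12
grip_force: 41.4
```

```bash
python3 s11.py 0.0 1 .005
```

```text
[0.4503 0.1424 0.0564] F [-5.556  -3.4711 19.4065] Fx -6.194480114047436 w 0.12 41.41344487667084 th 0.009570751948675064 radial err mm -0.5638332344516384 ly 0.0006552150490680272
turn 1 x [-0.074 -0.005 -0.014]
[[-0.0, 0.04]]
```

The 19 N upward force shows the lid is seated. I open and withdraw.

Call:
send_rows --newtons 20 --rows '[{"slide": [0,0,0],"rotation": [0,0,0],"hand": 0.2},{"slide": [0,0,0],"rotation": [0,0,0],"hand": 0.3},{"slide": [0,0,0],"rotation": [0,0,0],"hand": 0.35},{"slide": [0,0,0],"rotation": [0,0,0],"hand": 0.35},{"slide": [0,0,-0.1],"rotation": [0,0,0],"hand": 0.35},{"slide": [0,0,-0.2],"rotation": [0,0,0],"hand": 0.35},{"slide": [0,0,-0.4],"rotation": [0,0,0],"hand": 0.35},{"slide": [0,0,-0.6],"rotation": [0,0,0],"hand": 0.35},{"slide": [0,0,-0.8],"rotation": [0,0,0],"hand": 0.35},{"slide": [0,0,-0.8],"rotation": [0,0,0],"hand": 0.35}]'

```text
clock: 39.35
position: [0.4507, 0.1423, 0.2011]
eef_rot: [-0.001, 0.623, 0.782, -0.002]
contact_force: [0.9, -0.6, -0.1]
width: 0.348
grip_force: 0.0
```

Call:
send_rows --rows '[{"slide": [0,-0.3,-0.5],"rotation": [0,0,0],"hand": 0.35},{"slide": [0,-0.3,-0.5],"rotation": [0,0,0],"hand": 0.35},{"slide": [0,0,0],"rotation": [0,0,0],"hand": 0.35},{"slide": [0,0,0],"rotation": [0,0,0],"hand": 0.35},{"slide": [0,0,0],"rotation": [0,0,0],"hand": 0.35}]'

```text
clock: 39.85
position: [0.4217, 0.1356, 0.2485]
eef_rot: [-0.002, 0.623, 0.782, -0.002]
contact_force: [-0.2, -0.2, -0.8]
width: 0.352
grip_force: 0.0
```

```bash
python3 - <<'E'
from plan import *
p,R,o=pose(); print(p,o['contact_force'],o['clock'])
d=grab('scene'); vv,uu=np.mgrid[0:384,0:512]; P=cloud(d,np.c_[uu.ravel(),vv.ravel()]); L=np.c_[(P[:,:2]-CASE)@CX[:2],(P[:,:2]-CASE)@CY[:2],P[:,2]]
k=(abs(L[:,0])<.07)&(abs(L[:,1])<.09)&(L[:,2]>.03)&(L[:,2]<.1); Q=L[k]; s=np.linalg.lstsq(np.c_[np.ones(k.sum()),Q[:,:2]],Q[:,2],rcond=None)[0]; print('lid plane z0, slopes',s,k.sum())
b=(abs(L[:,0]+.121)<.012)&(abs(L[:,1])<.05)&(L[:,2]>.05)&(L[:,2]<.12); print('bar top z',np.percentile(L[b,2],[50,97]) if b.any() else None)
cv2.imwrite('pics/end.png',d['img'][...,::-1])
E
```

```text
[0.4217 0.1356 0.2485] [-0.2443 -0.213  -0.759 ] 39.85
lid plane z0, slopes [0.0686 0.0003 0.0026] 5798
bar top z [0.071 0.074]
```

View pics/end.png

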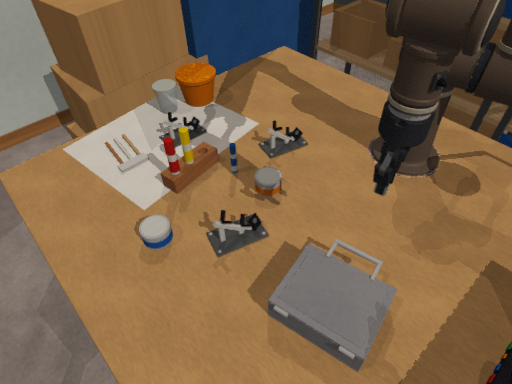

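The picture shows the case closed with its lid level, at (335,300), and the bar down in front at (357,255). The hand is clear, and the tins and other markers are where they were. I hand in.

```bash
python3 -c "
from station import env
print(env.hand_in())"
```

```text
the job is handed in; nothing more can be done
None
```

I handed the job in at about 40 s. The larger blue marker went from the stand to the V rest and into the front row of the case, and the lid was lowered by its bar and is fully shut; the hand-in returned no verdict.

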